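Swing a heat sink to its stop on the jig and pin it

ROBOT

A 6-joint arm with a two-finger parallel gripper is mounted at the origin on the work surface. World frame = base frame: x ahead of the robot, y to its left, z up, the work surface at z = 0. Lengths are in m, angles in rad, forces in N, time in s.
With the tool pointing down it reaches from about 0.3 to 0.875 m from the base axis. Payload 4.2 kg.
Tool frame: the origin (TCP) lies on the centre line of the jaws, within the pads' length; the fingertips stand 8 mm ahead of it and the grasp point (between the pads) lies 11 mm behind it; z points along the fingers, y is the direction in which the jaws open and shut (so a half turn about z gives the same grasp; the last joint's range is limited). The gripper opens to 85 mm and grips with 20 to 120 N. Pads are 22 mm wide; open, the fingers measure 114 mm over their backs; the gripper's body (76 mm by 85 mm) begins 54 mm behind the grasp point. The pads swing forward as they close: fully open they stand 13 mm farther back than shut.
Start: joints at [1.171, 0.32, 1.565, -0, 1.257, -0.02], TCP at [0.213, 0.534, 0.239] pointing down, gripper open.
Joint ranges: [-3.11, 3.11], [-0.84, 2.01], [0.21, 2.61], [-1.34, 4.49], [0.05, 2.63], [-2.56, 2.56]. Speed limits (rad/s): [2.57, 2.57, 3.14, 3.14, 3.14, 3.14].

INTERFACE

Orientations are given as a rotation vector (axis times angle).
In Python, from workcell import * gives the robot as it stands.
- The arm moves only by the tool send_rows, never from a script. Its arguments are lists of equal length, an entry for each row: "linear": the shift along the world's x, y, z in cm, a list of three; "turn": the turn about the world's z in degrees. In form: {"linear": [[tx, ty, tz], ...], "turn": [turn, ...]}. A call has exactly 8 rows; each row is the pose to reach, as a shift and turn from the pose commanded when the call began; what a row does not reach only later rows make up. A row lasts 1/8 s, in which the tool goes at most 62.5 mm and 10.7 degrees, less where a joint would pass 70% of its speed; a pose out of reach is approached as far as the arm can. A call with a gripper value outside its range is refused whole. "fingers" is the opening in per cent of the stroke, from 0 (shut) to 100 (fully open), set as the call begins (left out, the last holds). The fingers move at their own pace and stop on an object; "force" is the grip in N (left out, the last holds). Time passes only in rows, so rows that repeat a pose let the fingers close, or fill a call up. It gives the time, the measured TCP pose, the force and the opening at its end, in the units of the state.
- get_state(): the state, without advancing time (a new reading comes with each control period).
- camera(name): name is "scene" or "top" or "wrist"; returns a dict with "image" (384x512x3 uint8, red, green, blue), "mtx" (3x3 intrinsics, pixels), "rvec" (rotation vector, rad) and "tvec" (3), from world to camera coordinates, as OpenCV has them; the wrist camera has in their place "tool_from_camera" (4x4, takes a point from camera to tool coordinates, whose origin is the TCP and whose axes are the flange's). Camera axes: x right, y down, z forward; pixel columns grow to the right and rows downward; lengths in m; the calibration is good to about 2 mm. A picture is of the moment at which its call begins: read the wrist's pose just before it. There is no depth.
- sign_off(): hands the job in, once; it reports no verdict.
The state is a dict: "time_s": time; "q": joint angles; "dq": joint speeds; "tau": joint torques, N m; "ee_pos": TCP position; "eef_rot": TCP orientation; "force": force on the tool from outside, world axes, zero at the start; "wrist_torque": the same for the moment, N m; "grip_width": finger opening in m.
Only numpy, scipy, OpenCV 4.12 (cv2) and the standard library are available. Lean on these libraries where they do the work, as an engineer would, in place of code of your own. Each camera call takes 0.05 s, during which the arm holds its last target.

TASK

The finned heat sink sits on the jig's pivot pin with its free end swung out: push it near the free corner so that it pivots about the pin until its side bears against the screw of the steel stop with about 8 N, and hold it so for about a second, without ramming the stop or lifting the heat sink off its pivot. Then take the retaining pin with the straight cylindrical handle from the rack, put it gently through the heat sink's larger hole into the jig until it is fully home, and let go with the heat sink still lying against the stop. Leave the ball-topped scriber and everything else on the bench where it is.

Things in the scene. Friction and masses are not known exactly. Their poses are not given: they have to be found in the camera images.
- jig: Fixed smooth brown wooden board 280 x 260 x 20 mm on the bench. Origin: centre of its underside; z up, x away from the robot (turned up to 0.25 rad). It carries the pivot pin (point pin), a blind hole (point jig_hole) and the stop (body stop).
- pin (a point): Foot of the fixed steel pivot pin on the jig's top face (20 mm above the bench): jig frame (60, 68, 20) mm. The pin is 10 mm in diameter and 18 mm high.
- jig_hole (a point): Centre of the mouth of the jig's blind hole for the retaining pin, in the jig's top face: jig frame (60, 23, 20) mm. 11.5 mm in diameter, 16 mm deep, with a 1.5 mm chamfer. It starts wholly or partly hidden under the heat sink.
- stop: Fixed dark steel block 20 x 30 x 18 mm on the jig, origin centre of its underside at jig frame (125, -67, 20) mm. A 10 mm steel adjusting screw runs through it along jig x, axis 6 mm above the jig's top; its tip meets the heat sink's +x long side. The tip stands anywhere from jig x = 94 to 106 mm: its setting is different each time and is not measured. It is rigid and does not yield.
- heatsink: Loose aluminium heat sink, 0.36 to 0.56 kg: plate x -40..40, y -153..17, z 0..10 mm; five fins along y (y -145..-65, x -36..36 mm), tops at z = 28 mm. Origin: axis of its pivot hole (11 mm), underside. Starts turned 0.35 to 0.65 rad clockwise from the jig's axes; at the stop it lies within 0.06 rad of them, depending on the screw's setting. Stays where left.
- push_corner (a point): Point on the heat sink's -x long side near its free corner, heat sink frame (-40, -140, 5) mm, mid thickness of the plate: push here along the heat sink's +x. Sliding takes only 0.3 to 1 N; at the stop the force rises steeply. A steady push of 8 to 10 N here puts 6 to 10 N on the stop; go slowly and by force.
- sink_hole (a point): Centre of the upper mouth of the heat sink's larger hole, heat sink frame (0, -45, 10) mm. 16 mm in diameter, through the plate, so that with the heat sink at its stop the jig's hole lies open under it, up to 2.5 mm off its centre. Aim the pin at the jig's hole.
- rack: Fixed plywood rack block 150 x 50 x 35 mm (x, y, z), origin centre of its underside. Two holes at x = -40 and +40 mm, each 13 mm in diameter; one holds the retaining pin, the other the scriber (either way round).
- dowel: Loose retaining pin, 0.07 kg, upright in the rack: steel shank 10 mm thick, 24 mm long, chamfered foot; above it a straight black cylindrical handle 22 mm thick, z = 24 to 76 mm, whose underside rests on the rack's top. Origin: centre of the foot's end; z up. Fully home in the jig, the handle rests on the heat sink's plate and the origin is 6 mm above the bench.
- dowel_grip (a point): Point on the axis of the retaining pin's handle, 65 mm above that pin's origin (11 mm below the handle's top): gripped here, fingertips that reach up to 22 mm lower stay clear above the heat sink's fins when the pin is home. Finger tips lower than that should open across the heat sink (its x), not along its fins.
- scriber: Loose scriber, upright in the other hole of the rack: the same shank, a tapered slim black handle and a 22 mm ball on top; 110 mm long in all. Origin: foot's end. To be left alone.
- cup: Small open aluminium cup, 42 mm wide and 28 mm high, on the jig's corner near jig (-95, 95) mm; origin its underside. To be left alone.
- solder: Solder reel, 52 mm wide and 36 mm high, standing on the bench beyond the rack. To be left alone.
- screwdriver: Screwdriver lying at the left of the bench. To be left alone.
- pliers: Pliers lying at the left of the bench. To be left alone.
- flux: Small amber jar, 44 mm wide, 40 mm high, at the right near the robot. To be left alone.
- brush: Brush lying at the right of the bench. To be left alone.
Things that resemble listed ones, but are neither listed nor needed, are in the scene too. Several things have the shape of the heatsink; the one meant has the colours described above.

How it is judged:
On the way:
1. the heat sink is pressed against the stop with more than 4 N, down on its pin, for 0.3 s (contact force between heatsink and stop above 4 N and z of heatsink in the frame of jig below 0.023 m), for 0.3 s.
At the end, for the whole second after the job is handed in: Retaining pin in the jig hole through the heat sink, fully home (origin under 8 mm above the jig underside, within 3 mm of the hole axis, upright within 0.08 rad); heat sink flat (0.03 rad, under 2.5 mm up), on its pivot (3 mm), within 2 mm of the stop screw; both at rest (z of dowel in the frame of jig below 0.008 m and horizontal distance between dowel and jig_hole below 0.003 m and angle between dowel's own z axis and vertical below 0.08 rad and linear speed of each of dowel, heatsink below 0.02 m/s and x of screw_c0 in the frame of heatsink below 0.0695 m and horizontal distance between heatsink and pin below 0.003 m and z of heatsink in the frame of jig below 0.0225 m and angle between heatsink's own z axis and vertical below 0.03 rad); the robot touches nothing.
It fails at once if the heat sink is rammed against the stop (more than 13 N) (contact force between heatsink and stop above 13 N).
It fails at once if the retaining pin is forced against the heat sink or the jig (more than 25 N) (contact force between dowel and heatsink above 25 N or contact force between dowel and jig above 25 N).
It fails at once if the heat sink is lifted off its pin or tipped (z of heatsink in the frame of jig above 0.03 m or angle between heatsink's own z axis and vertical above 0.15 rad).
It fails at once if the scriber or a bystander is disturbed (moved more than 25 mm) (distance of any of scriber, cup, solder, screwdriver, pliers, flux, brush from where it was at the start of the episode above 0.025 m).
It also fails if it takes over 72 s, if anything falls off the work surface, if the arm or the gripper's body presses on something with over 40 N, if the wrist force passes 120 N, or if a joint passes its speed limit or range.

## Working session

There is one attempt and no reset: what is moved stays moved. The work goes in short steps, Python scripts to look and compute and a tool call to move; the robot and the scene stay as the last step left them, time stands still between calls to the robot, and variables do not carry over. Pictures are saved under pics/ and viewed, and the job is handed in when it is done.

Besides the shell and the picture viewer there is one more tool, called after "Call:" as name(argument=value, ...), one argument or row to a line, values as JSON. send_rows: Moves the arm, as the interface text tells. Its arguments: {"type":"object","properties":{"linear":{"type":"array"},"turn":{"type":"array"},"fingers":{"type":"number"},"force":{"type":"number"}},"required":["linear","turn"]}

```bash
mkdir -p pics; ls
python3 - <<'E'
from workcell import *
import cv2
s=get_state();print({k:(v if not hasattr(v,'round') else v) for k,v in s.items()})
for n in ["scene","top","wrist"]:
    c=camera(n);cv2.imwrite(f"pics/{n}0.png",c["image"][:,:,::-1])
    print(n,c["mtx"],c.get("rvec"),c.get("tvec"),c.get("tool_from_camera"))
E
```

```text
pics
{'time_s': 0.0, 'q': array([ 1.17101587e+00,  3.20289467e-01,  1.56569329e+00, -3.26617570e-05,
        1.25740705e+00, -1.99794100e-02]), 'dq': array([-0.00048899,  0.00076601, -0.00071554,  0.0015315 ,  0.0017299 ,
        0.00180537]), 'tau': array([ 5.50267359e-04, -4.15525997e+01, -2.34165752e+01,  1.53686328e-04,
        8.19623092e-03, -1.78265338e-05]), 'ee_pos': array([0.21298595, 0.53358944, 0.23847811]), 'eef_rot': array([-5.92930078e-01, -3.08478023e+00,  2.77087876e-03]), 'force': array([ 0.44464241, -0.25430637, -0.05923539]), 'wrist_torque': array([ 0.03156512, -0.00601777, -0.00717174]), 'grip_width': 0.08542906547035985}
scene [[496.05302576   0.         255.54101064]
 [  0.         496.05302576 187.37202609]
 [  0.           0.           1.        ]] [ 2.28455559  0.64088215 -0.27841901] [-0.36216327 -0.1310519   1.87349233] None
top [[445.13030045   0.         255.79809063]
 [  0.         445.13030045 188.65279071]
 [  0.           0.           1.        ]] [ 2.18007357 -2.17745814  0.10920953] [-0.01818012  0.46618131  1.22347967] None
wrist [[308.18811306   0.         255.07347053]
 [  0.         308.18811306 190.06662324]
 [  0.           0.           1.        ]] None None [[-2.59830877e-04 -9.45424056e-01 -3.25842426e-01  8.33429097e-02]
 [ 9.99999207e-01 -6.47084764e-04  1.08008903e-03 -7.86558589e-04]
 [-1.23198982e-03 -3.25841888e-01  9.45423475e-01 -1.35043098e-01]
 [ 0.00000000e+00  0.00000000e+00  0.00000000e+00  1.00000000e+00]]
```

View pics/scene0.png

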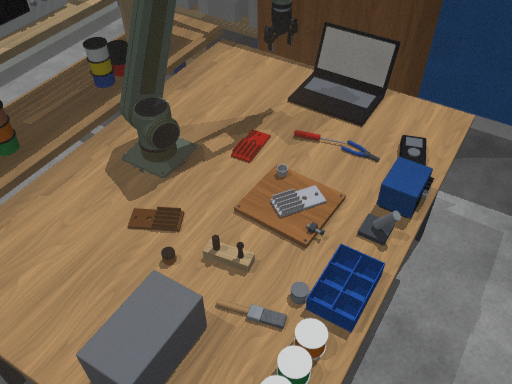

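View pics/top0.png

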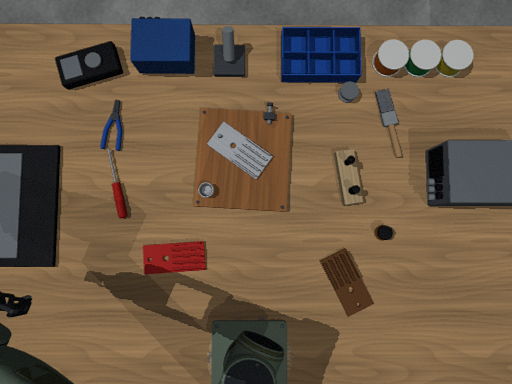

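View pics/wrist0.png

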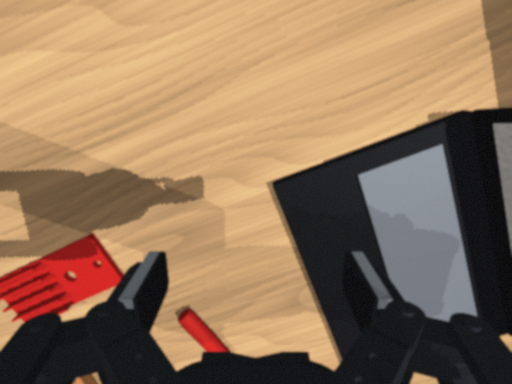

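```bash
cat > h.py <<'E'
import numpy as np,cv2,pickle
from scipy.spatial.transform import Rotation as R
def ray(c,u,v,pose=None):
    d=np.linalg.inv(c["mtx"])@[u,v,1.]
    if pose is None:
        M=cv2.Rodrigues(np.array(c["rvec"]))[0];return -M.T@c["tvec"],M.T@d
    T=np.array(c["tool_from_camera"]);Rt=R.from_rotvec(pose[1]).as_matrix()
    return pose[0]+Rt@T[:3,3],Rt@(T[:3,:3]@d)
def at(c,u,v,z,pose=None):
    o,d=ray(c,u,v,pose);return (o+d*(z-o[2])/d[2])
def proj(c,P,pose=None):
    P=np.atleast_2d(np.array(P,float))
    if pose is None:
        return cv2.projectPoints(P,np.array(c["rvec"]),np.array(c["tvec"]),c["mtx"],None)[0][:,0]
    T=np.array(c["tool_from_camera"]);Rt=R.from_rotvec(pose[1]).as_matrix()
    Q=((P-pose[0])@Rt-T[:3,3])@T[:3,:3]; q=Q@c["mtx"].T;return q[:,:2]/q[:,2:]
def tri(rs):
    A=0;b=0
    for o,d in rs:
        d=d/np.linalg.norm(d);M=np.eye(3)-np.outer(d,d);A=A+M;b=b+M@o
    return np.linalg.solve(A,b)
E
python3 - <<'E'
from workcell import *
from h import *
for n in ["scene","top"]:
    c=camera(n);pickle.dump(c,open(n+".pkl","wb"))
    im=c["image"][:,:,::-1]
    if n=="top":
        cv2.imwrite("pics/t_jig.png",cv2.resize(im[95:220,185:305],None,fx=4.8,fy=4.8,interpolation=cv2.INTER_CUBIC))
        cv2.imwrite("pics/t_rack.png",cv2.resize(im[135:215,320:380],None,fx=7,fy=7,interpolation=cv2.INTER_CUBIC))
    else:
        cv2.imwrite("pics/s_jig.png",cv2.resize(im[155:255,225:355],None,fx=6,fy=6,interpolation=cv2.INTER_CUBIC))
        cv2.imwrite("pics/s_rack.png",cv2.resize(im[225:280,195:265],None,fx=8,fy=8,interpolation=cv2.INTER_CUBIC))
E
```

```text
(no output)
```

View pics/t_jig.png

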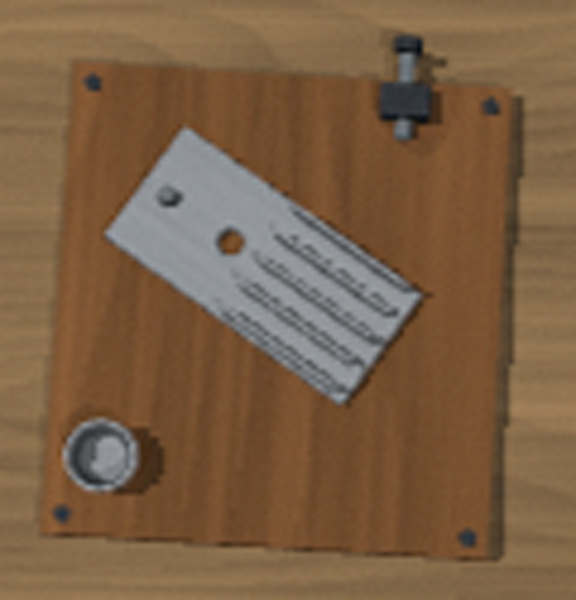

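View pics/t_rack.png

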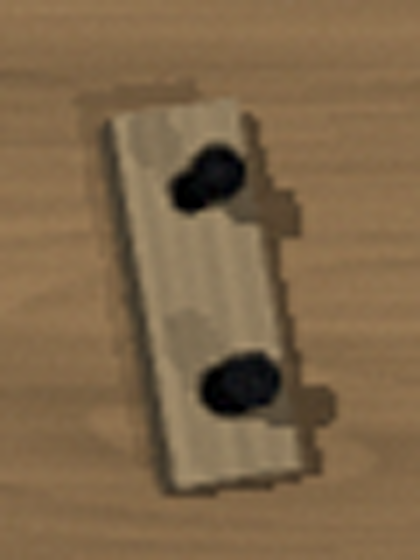

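View pics/s_jig.png

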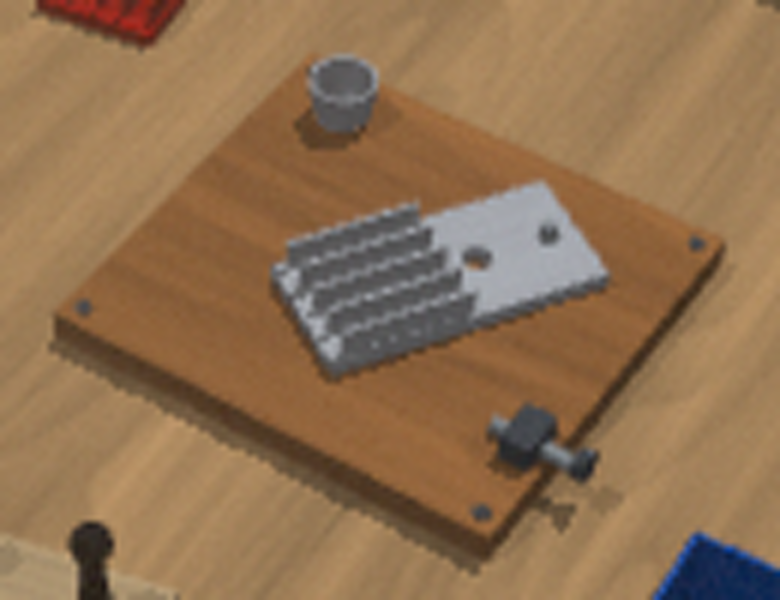

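View pics/s_rack.png

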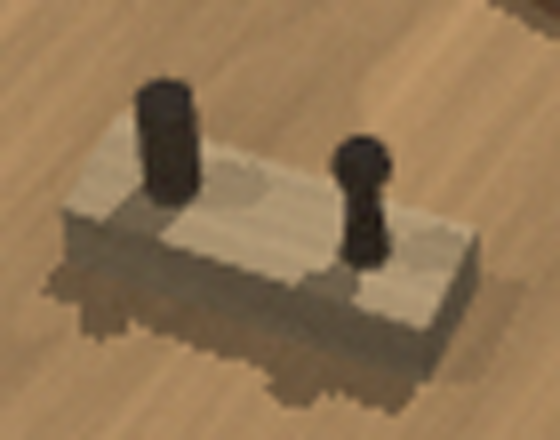

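```bash
cat > m1.py <<'E'
from h import *
from scipy.optimize import least_squares
t=pickle.load(open("top.pkl","rb"));s=pickle.load(open("scene.pkl","rb"))
T=lambda x,y:(185+(x+.5)/4.8-.5,95+(y+.5)/4.8-.5)
S=lambda x,y:(225+(x+.5)/6-.5,155+(y+.5)/6-.5)
Tr=lambda x,y:(320+(x+.5)/7-.5,135+(y+.5)/7-.5)
Sr=lambda x,y:(195+(x+.5)/8-.5,225+(y+.5)/8-.5)
def fit(obs,p0):
    def f(p):
        c,sn=np.cos(p[2]),np.sin(p[2]);r=[]
        for cam,uv,P in obs:
            W=[p[0]+c*P[0]-sn*P[1],p[1]+sn*P[0]+c*P[1],P[2]]
            r+=list(proj(cam,W)[0]-uv)
        return r
    o=least_squares(f,p0,loss="soft_l1");return o.x,np.round(np.reshape(o.fun,(-1,2)),1)
jig,r=fit([(t,T(73,62),(.14,.13,.02)),(t,T(511,88),(.14,-.13,.02)),(t,T(40,535),(-.14,.13,.02)),(t,T(497,558),(-.14,-.13,.02)),
 (t,T(170,190),(.06,.068,.038)),(s,S(313,55),(-.14,.13,.02)),(s,S(55,318),(-.14,-.13,.02)),(s,S(490,548),(.14,-.13,.02)),(s,S(724,241),(.14,.13,.02))],[.6,0,0])
print("jig",jig,r.tolist())
def j2w(x,y):c,sn=np.cos(jig[2]),np.sin(jig[2]);return np.array([jig[0]+c*x-sn*y,jig[1]+sn*x+c*y])
print("pin",j2w(.06,.068),"hole",j2w(.06,.023),"stop",j2w(.125,-.067))
hs,r=fit([(t,T(185,126),(.04,.017,.03)),(t,T(105,235),(-.04,.017,.03)),(t,T(345,405),(-.04,-.153,.03)),(t,T(231,241),(0,-.045,.03)),
(s,S(545,180),(-.04,.017,.03)),(s,S(608,275),(.04,.017,.03)),(s,S(335,370),(.04,-.153,.03)),(s,S(272,268),(-.04,-.153,.03)),(s,S(477,257),(0,-.045,.03))],[.6,0,-.5])
print("hs",hs,"rel",hs[2]-jig[2],r.tolist())
rk,r=fit([(t,Tr(108,122),(-.075,-.025,.035) if 0 else (.075,.025,.035)),(t,Tr(240,100),(.075,-.025,.035)),(t,Tr(175,485),(-.075,.025,.035)),(t,Tr(303,468),(-.075,-.025,.035)),
(s,Sr(65,210),(-.075,-.025,.035)),(s,Sr(428,330),(.075,-.025,.035)),(s,Sr(480,235),(.075,.025,.035))],[.55,-.2,.2])
print("rack",rk,r.tolist())
c,sn=np.cos(rk[2]),np.sin(rk[2])
print("dowel",[rk[0]-.04*c,rk[1]-.04*sn],"scr",[rk[0]+.04*c,rk[1]+.04*sn])
print("dowel top tri",tri([ray(t,*Tr(258,376)),ray(s,*Sr(164,90))]))
print("dowel base",at(t,*Tr(226,392),.035),at(s,*Sr(171,192),.035))
print("scriber ball",tri([ray(t,*Tr(217,174)),ray(s,*Sr(362,165))]))
for n,p in[("cup top",at(t,*T(102,455),.048)),("flux",at(t,384,233,.04)),("solder",at(t,349,92,.036))]:print(n,p)
E
python3 m1.py
```

```text
jig [ 0.55124157  0.01754528 -0.05286705] [[0.6, -0.0], [0.6, -0.4], [1.0, -0.3], [-1.1, -0.1], [0.0, 0.8], [-0.5, -0.3], [-0.1, -0.4], [0.5, -1.4], [0.5, -0.2]]
pin [0.61475102 0.08227973] hole [0.61237312 0.0373426 ] stop [ 0.67252648 -0.05596641]
hs [ 0.61433241  0.0830593  -0.6122269 ] rel -0.5593598515765011 [[0.2, 0.0], [0.3, 0.2], [-0.1, -0.4], [0.3, 0.1], [-0.4, -0.0], [0.6, -0.4], [-0.2, -0.8], [0.1, -0.2], [0.2, 0.1]]
rack [ 0.50004658 -0.27710625  0.15316784] [[0.9, -0.8], [-0.4, -0.3], [0.4, 0.4], [-0.1, 0.1], [-0.2, -0.5], [-0.0, 0.0], [0.1, -0.7]]
dowel [np.float64(0.4605148731349798), np.float64(-0.28320903105166145)] scr [np.float64(0.5395782908068398), np.float64(-0.2710034591254871)]
dowel top tri [ 0.46059651 -0.28334818  0.09203155]
dowel base [ 0.46004602 -0.28361662  0.035     ] [ 0.46067335 -0.28666267  0.035     ]
scriber ball [ 0.53889349 -0.2706722   0.08515579]
cup top [0.4615056  0.11913825 0.048     ]
flux [ 0.34318783 -0.36841691  0.04      ]
solder [ 0.73949394 -0.28059711  0.036     ]
```

```bash
cat > m2.py <<'E'
from m1 import *
print("screw tip", at(t,*T(404,138),.026+.002), at(s,*S(492,427),.026+.003))
c,sn=np.cos(jig[2]),np.sin(jig[2])
for P in (at(t,*T(404,138),.028),at(s,*S(492,427),.029)):
    d=P[:2]-jig[:2];print("jig",c*d[0]+sn*d[1],-sn*d[0]+c*d[1])
pin=np.array([.6147,.0826])
def fc(th,gap,y=-.14):
    x=-.051-gap
    return pin+[np.cos(th)*x-np.sin(th)*y,np.sin(th)*x+np.cos(th)*y]
if __name__=="__main__":
  print("start gap20",fc(-.612,.02))
  for th in (-.612,-.5,-.4,-.3,-.2,-.15,-.1,-.0529,0):print(th,np.round(fc(th,0),4),"tool y yaw",round(90+np.degrees(th),1))
E
python3 m2.py|tail -14
```

```text
solder [ 0.73949394 -0.28059711  0.036     ]
screw tip [ 0.65059816 -0.05400535  0.028     ] [ 0.65171709 -0.05931754  0.029     ]
jig 0.1029986914585151 -0.06620042431135295
jig 0.10439676192257362 -0.07144606326871178
start gap20 [0.47615567 0.00879981]
-0.612 [ 0.4925 -0.0027] tool y yaw 54.9
-0.5 [ 0.5028 -0.0158] tool y yaw 61.4
-0.4 [ 0.5132 -0.0265] tool y yaw 67.1
-0.3 [ 0.5246 -0.0361] tool y yaw 72.8
-0.2 [ 0.5369 -0.0445] tool y yaw 78.5
-0.15 [ 0.5434 -0.0482] tool y yaw 81.4
-0.1 [ 0.55   -0.0516] tool y yaw 84.3
-0.0529 [ 0.5564 -0.0545] tool y yaw 87.0
0 [ 0.5637 -0.0574] tool y yaw 90.0
```

Call:
send_rows(
  linear=[
    [2, -4, 0],
    [5, -10, 0],
    [8, -16, 0],
    [11, -22, 0],
    [14, -28, 0],
    [17, -34, 0],
    [20, -40, 0],
    [22.5, -44.9, 0],
  ],
  turn=[-2, -4, -6, -8, -10, -12, -13.3, -13.3],
  fingers=0,
  force=40,
)

```text
time_s: 1.25
ee_pos: [0.4298, 0.101, 0.2396]
eef_rot: [0.946, 2.995, 0.001]
force: [1.1, 0.3, -0.4]
grip_width: -0.0001
```

Call:
send_rows(
  linear=[
    [2, -4, -2],
    [3.8, -7.6, -6],
    [3.8, -7.6, -10],
    [3.8, -7.6, -11],
    [3.8, -7.6, -12],
    [3.8, -7.6, -12],
    [3.8, -7.6, -12],
    [3.8, -7.6, -12],
  ],
  turn=[0, 0, 0, 0, 0, 0, 0, 0],
)

```text
time_s: 2.25
ee_pos: [0.4676, 0.0271, 0.1202]
eef_rot: [0.945, 2.994, 0.001]
force: [-0.0, 0.4, -0.1]
grip_width: 0.0
```

```bash
cat > snap.py <<'E'
import sys
from workcell import *
from h import *
def snap(name,tag):
    s=get_state();c=camera(name);c["pose"]=(s["ee_pos"],s["eef_rot"])
    pickle.dump(c,open(tag+".pkl","wb"));cv2.imwrite(f"pics/{tag}.png",cv2.resize(c["image"][:,:,::-1],None,fx=1.5,fy=1.5,interpolation=cv2.INTER_CUBIC))
    print(s["time_s"],np.round(s["ee_pos"],4),np.round(s["eef_rot"],4),np.round(s["force"],2),s["grip_width"])
if __name__=="__main__": snap(sys.argv[1],sys.argv[2])
E
python3 snap.py wrist w1
```

```text
2.25 [0.4676 0.0271 0.1202] [9.4490e-01 2.9942e+00 1.1000e-03] [-0.04  0.36 -0.05] 4.8322339808796555e-05
```

View pics/w1.png

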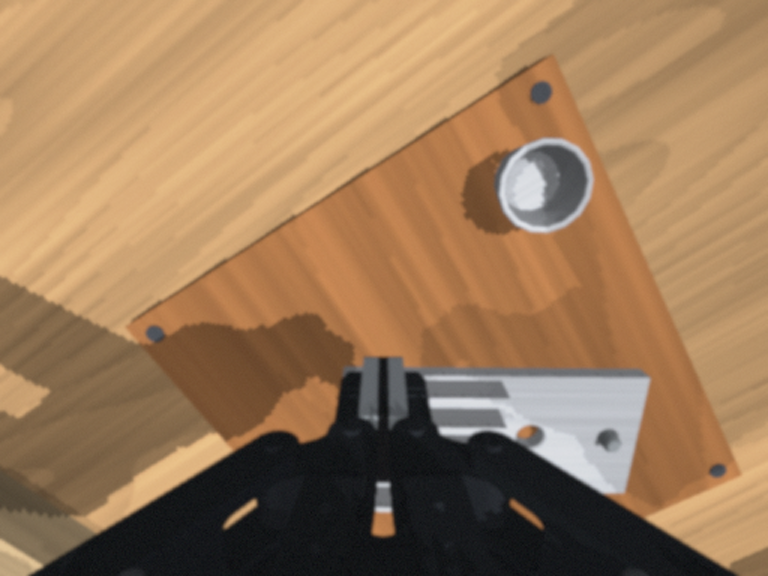

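Call:
send_rows(
  linear=[
    [0.4, -0.9, -1],
    [0.8, -1.8, -3],
    [0.8, -1.8, -5],
    [0.8, -1.8, -7],
    [0.8, -1.8, -8],
    [0.8, -1.8, -8.4],
    [0.8, -1.8, -8.7],
    [0.8, -1.8, -8.7],
  ],
  turn=[0, 0, 0, 0, 0, 0, 0, 0],
)

```text
time_s: 3.3
ee_pos: [0.4754, 0.0089, 0.0326]
eef_rot: [0.946, 2.995, 0.0]
force: [-0.0, 0.3, 0.1]
grip_width: 0.0002
```

```bash
python3 snap.py wrist w2;python3 snap.py scene s2
python3 - <<'E'
import cv2
im=cv2.imread("pics/s2.png");cv2.imwrite("pics/s2c.png",cv2.resize(im[210:390,330:540],None,fx=3.5,fy=3.5))
E
```

```text
3.3 [0.4754 0.0089 0.0326] [9.459e-01 2.995e+00 5.000e-04] [-0.05  0.26  0.13] 0.00023153408992892827
3.35 [0.4755 0.0089 0.0327] [9.4580e-01 2.9949e+00 6.0000e-04] [ 0.81  0.04 -0.63] -6.95612864175904e-05
```

View pics/w2.png

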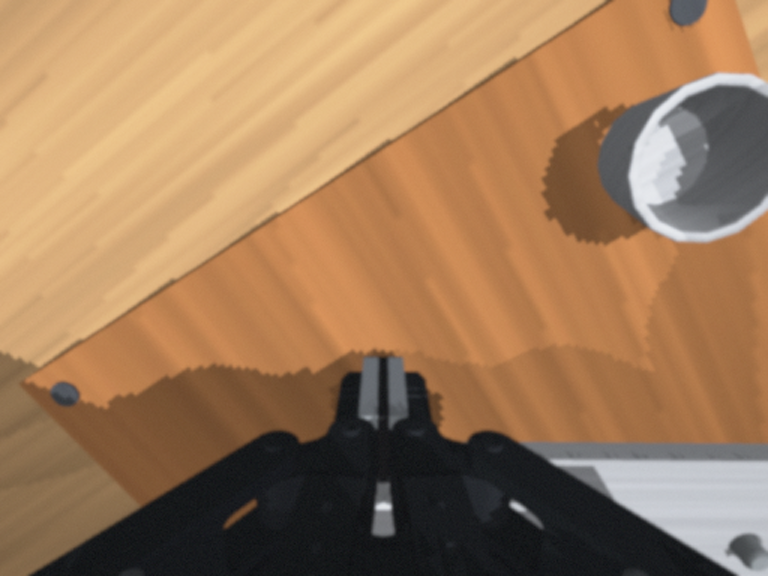

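View pics/s2c.png

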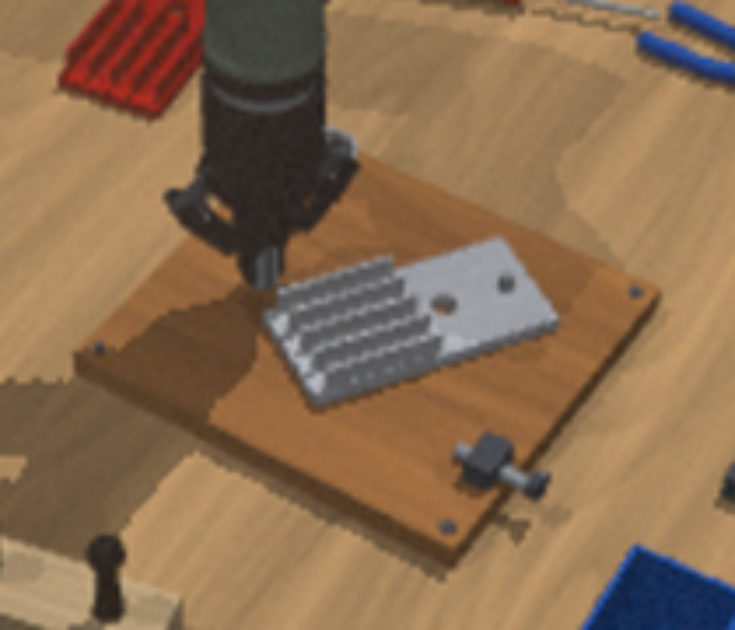

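Call:
send_rows(
  linear=[
    [0.6, -0.4, -0.1],
    [1.2, -0.8, -0.1],
    [1.5, -1.0, -0.1],
    [1.7, -1.2, -0.1],
    [2.0, -1.5, -0.1],
    [2.3, -1.9, -0.1],
    [2.5, -2.2, -0.1],
    [2.7, -2.5, -0.1],
  ],
  turn=[0, 0, 0, 0, 1.6, 3.2, 4.8, 6.4],
)

```text
time_s: 4.4
ee_pos: [0.5023, -0.0163, 0.0313]
eef_rot: [0.775, 3.044, 0.0]
force: [-0.2, 0.0, -0.5]
grip_width: 0.0002
```

Call:
send_rows(
  linear=[
    [0.5, -0.5, 0],
    [1.1, -1.05, 0],
    [1.6, -1.5, 0],
    [2.2, -2.0, 0],
    [2.8, -2.4, 0],
    [3.4, -2.8, 0],
    [3.75, -3.0, 0],
    [4.1, -3.2, 0],
  ],
  turn=[2.8, 5.7, 8.5, 11.4, 14.2, 17.1, 18.5, 20],
)

```text
time_s: 5.4
ee_pos: [0.5431, -0.0482, 0.0313]
eef_rot: [-0.235, -3.132, -0.0]
force: [-1.2, -0.6, -0.3]
grip_width: 0.0001
```

```bash
python3 snap.py top t3
python3 - <<'E'
import cv2,pickle
im=pickle.load(open("t3.pkl","rb"))["image"][:,:,::-1];cv2.imwrite("pics/t3c.png",cv2.resize(im[95:220,185:305],None,fx=4.8,fy=4.8,interpolation=cv2.INTER_CUBIC))
E
```

```text
5.4 [ 0.5431 -0.0482  0.0313] [-2.3500e-01 -3.1324e+00 -1.0000e-04] [-1.24 -0.62 -0.34] 8.951558454795218e-05
```

View pics/t3c.png

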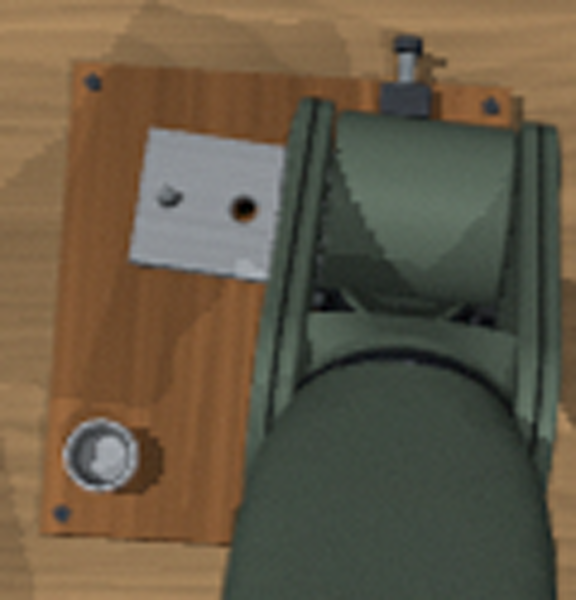

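Call:
send_rows(
  linear=[
    [0.2, -0.1, 0],
    [0.4, -0.2, 0],
    [0.6, -0.3, 0],
    [0.7, -0.35, 0],
    [0.8, -0.4, 0],
    [0.9, -0.44, 0],
    [1.0, -0.49, 0],
    [1.1, -0.53, 0],
  ],
  turn=[1, 2, 3, 3.4, 3.8, 4.2, 4.6, 5],
)

```text
time_s: 6.45
ee_pos: [0.5542, -0.0535, 0.0313]
eef_rot: [-0.1, -3.14, -0.0]
force: [-1.0, -0.1, 1.4]
grip_width: 0.0001
```

Now creep: 2 mm in 0.25 mm rows.

Call:
send_rows(
  linear=[
    [0.05, -0.02, 0],
    [0.1, -0.05, 0],
    [0.13, -0.06, 0],
    [0.16, -0.07, 0],
    [0.19, -0.08, 0],
    [0.22, -0.1, 0],
    [0.25, -0.11, 0],
    [0.28, -0.12, 0],
  ],
  turn=[0.2, 0.4, 0.6, 0.8, 1, 1.2, 1.4, 1.4],
)

```text
time_s: 7.45
ee_pos: [0.557, -0.0546, 0.0313]
eef_rot: [0.062, 3.141, 0.0]
force: [-1.4, 1.0, -0.5]
grip_width: -0.0001
```

Call:
send_rows(
  linear=[
    [0.02, -0.01, 0],
    [0.04, -0.02, 0],
    [0.06, -0.03, 0],
    [0.08, -0.03, 0],
    [0.1, -0.04, 0],
    [0.12, -0.05, 0],
    [0.14, -0.06, 0],
    [0.14, -0.06, 0],
  ],
  turn=[0, 0, 0, 0, 0, 0, 0, 0],
)

```text
time_s: 8.45
ee_pos: [0.5584, -0.0552, 0.0314]
eef_rot: [0.062, 3.141, 0.0]
force: [-0.6, 0.4, 0.1]
grip_width: 0.0001
```

Call:
send_rows(
  linear=[
    [0.02, -0.01, 0],
    [0.04, -0.02, 0],
    [0.06, -0.02, 0],
    [0.08, -0.03, 0],
    [0.1, -0.04, 0],
    [0.1, -0.04, 0],
    [0.1, -0.04, 0],
    [0.1, -0.04, 0],
  ],
  turn=[0, 0, 0, 0, 0, 0, 0, 0],
)

```text
time_s: 9.45
ee_pos: [0.5589, -0.0555, 0.0312]
eef_rot: [-0.062, -3.14, -0.0]
force: [-2.7, 0.6, 0.4]
grip_width: -0.0003
```

Call:
send_rows(
  linear=[
    [0.01, 0, 0],
    [0.02, 0, 0],
    [0.03, 0, 0],
    [0.03, 0, 0],
    [0.03, 0, 0],
    [0.03, 0, 0],
    [0.03, 0, 0],
    [0.03, 0, 0],
  ],
  turn=[0, 0, 0, 0, 0, 0, 0, 0],
)

```text
time_s: 10.45
ee_pos: [0.5589, -0.0556, 0.0312]
eef_rot: [-0.062, -3.139, -0.0]
force: [-5.6, 0.7, 2.8]
grip_width: 0.0001
```

Call:
send_rows(
  linear=[
    [0.01, 0, 0],
    [0.02, 0, 0],
    [0.025, 0, 0],
    [0.025, 0, 0],
    [0.025, 0, 0],
    [0.025, 0, 0],
    [0.025, 0, 0],
    [0.025, 0, 0],
  ],
  turn=[0, 0, 0, 0, 0, 0, 0, 0],
)

```text
time_s: 11.45
ee_pos: [0.559, -0.0556, 0.0312]
eef_rot: [-0.062, -3.139, -0.0]
force: [-5.6, 1.3, 2.3]
grip_width: 0.0001
```

```bash
python3 -c "
from workcell import *
for i in range(4): print(get_state()['force']); camera('top')"
```

```text
[-5.60738998  1.25154787  2.31324702]
[-5.4188214   0.87422809  2.81783745]
[-5.51072086 -0.05465301  2.87720242]
[-5.29021434  1.15547116  2.38854725]
```

Call:
send_rows(
  linear=[
    [0.01, 0, 0],
    [0.02, 0, 0],
    [0.03, 0, 0],
    [0.03, 0, 0],
    [0.03, 0, 0],
    [0.03, 0, 0],
    [0.03, 0, 0],
    [0.03, 0, 0],
  ],
  turn=[0, 0, 0, 0, 0, 0, 0, 0],
)

```text
time_s: 12.65
ee_pos: [0.559, -0.0556, 0.0312]
eef_rot: [-0.062, -3.138, -0.0]
force: [-6.6, 0.5, 2.8]
grip_width: 0.0001
```

```bash
python3 -c "
from workcell import *
for i in range(3): s=get_state();print(s['force'],s['ee_pos'],s['wrist_torque']); camera('top')"
```

```text
[-6.55505875  0.54857215  2.80191903] [ 0.5589674  -0.05557094  0.03118371] [0.19054936 0.99508499 0.01204215]
[-6.08198028  0.41338817  2.95687251] [ 0.5589829  -0.05556317  0.03119798] [0.12478354 1.00980784 0.0135158 ]
[-7.32794287  0.76017592  2.85764152] [ 0.55900564 -0.05554416  0.0311948 ] [0.19493315 1.05476222 0.02017413]
```

Call:
send_rows(
  linear=[
    [0.01, 0, 0],
    [0.02, 0, 0],
    [0.03, 0, 0],
    [0.04, 0, 0],
    [0.04, 0, 0],
    [0.04, 0, 0],
    [0.04, 0, 0],
    [0.04, 0, 0],
  ],
  turn=[0, 0, 0, 0, 0, 0, 0, 0],
)

```text
time_s: 13.8
ee_pos: [0.559, -0.0556, 0.0312]
eef_rot: [-0.062, -3.138, -0.0]
force: [-6.9, 0.7, 3.6]
grip_width: -0.0001
```

```bash
python3 -c "
from workcell import *
for i in range(3): s=get_state();print(s['force'],s['ee_pos'],s['wrist_torque']); camera('top')"
```

```text
[-6.87092956  0.72875647  3.62174985] [ 0.55899873 -0.05555568  0.03117734] [0.09540425 1.14764338 0.0419321 ]
[-6.06708189  0.90178931  3.84862341] [ 0.5590058  -0.05558097  0.03117941] [0.14405843 1.13489142 0.02317768]
[-8.08480151  0.04420236  3.34587927] [ 0.55900888 -0.05555541  0.03114847] [0.12887008 1.13547718 0.0303085 ]
```

Call:
send_rows(
  linear=[
    [0.01, 0, 0],
    [0.02, 0, 0],
    [0.03, 0, 0],
    [0.04, 0, 0],
    [0.05, 0, 0],
    [0.05, 0, 0],
    [0.05, 0, 0],
    [0.05, 0, 0],
  ],
  turn=[0, 0, 0, 0, 0, 0, 0, 0],
)

```text
time_s: 14.95
ee_pos: [0.559, -0.0556, 0.0311]
eef_rot: [-0.062, -3.136, -0.0]
force: [-8.5, 1.6, 4.2]
grip_width: 0.0005
```

```bash
python3 -c "
from workcell import *
for i in range(3): s=get_state();print(s['force'],s['ee_pos'],s['wrist_torque']); camera('top')"; python3 snap.py scene s4;python3 - <<'E'
import cv2
im=cv2.imread("pics/s4.png");cv2.imwrite("pics/s4c.png",cv2.resize(im[210:390,330:540],None,fx=3.5,fy=3.5))
E
```

```text
[-8.45767344  1.61955287  4.16561741] [ 0.55902393 -0.05558444  0.03112534] [0.17970732 1.29403268 0.10164875]
[-8.32457567  1.13544996  4.38203628] [ 0.55905867 -0.05556361  0.0311054 ] [0.10433186 1.28942557 0.04182312]
[-7.92142391  0.67503284  4.6731283 ] [ 0.55904216 -0.05554948  0.03111618] [ 0.08865662  1.28681831 -0.02262933]
15.1 [ 0.559  -0.0556  0.0311] [-6.1700e-02 -3.1365e+00 -4.0000e-04] [-7.64  0.42  3.99] 0.00026501997891359403
```

View pics/s4c.png

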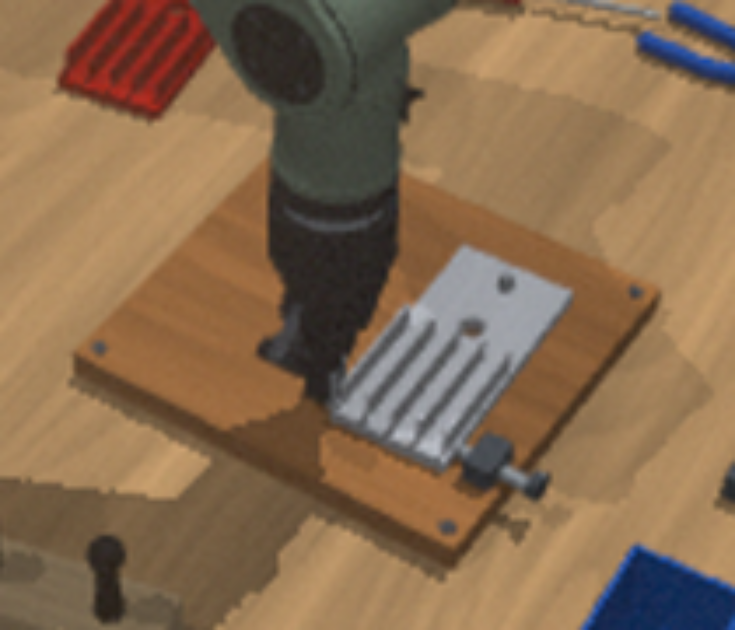

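Call:
send_rows(
  linear=[
    [0, 0, 0],
    [0, 0, 0],
    [0, 0, 0],
    [0, 0, 0],
    [0, 0, 0],
    [0, 0, 0],
    [0, 0, 0],
    [0, 0, 0],
  ],
  turn=[0, 0, 0, 0, 0, 0, 0, 0],
)

```text
time_s: 16.15
ee_pos: [0.5591, -0.0556, 0.0311]
eef_rot: [-0.062, -3.136, -0.0]
force: [-7.5, 0.6, 4.2]
grip_width: -0.0002
```

Call:
send_rows(
  linear=[
    [-0.1, 0, 0],
    [-0.2, 0.01, 0],
    [-0.4, 0.02, 0],
    [-1, 0.05, 0],
    [-2, 0.1, 1],
    [-3, 0.15, 4],
    [-3, 0, 10],
    [-3, 0, 16],
  ],
  turn=[0, 0, 0, 0, 0, 0, 0, 0],
)

```text
time_s: 17.15
ee_pos: [0.5305, -0.0557, 0.1937]
eef_rot: [0.062, 3.14, -0.0]
force: [0.2, -0.1, 0.4]
grip_width: -0.0002
```

```bash
python3 snap.py wrist w5
```

```text
17.15 [ 0.5305 -0.0557  0.1937] [ 6.22e-02  3.14e+00 -1.00e-04] [ 0.19 -0.14  0.45] -0.00019094997395890996
```

View pics/w5.png

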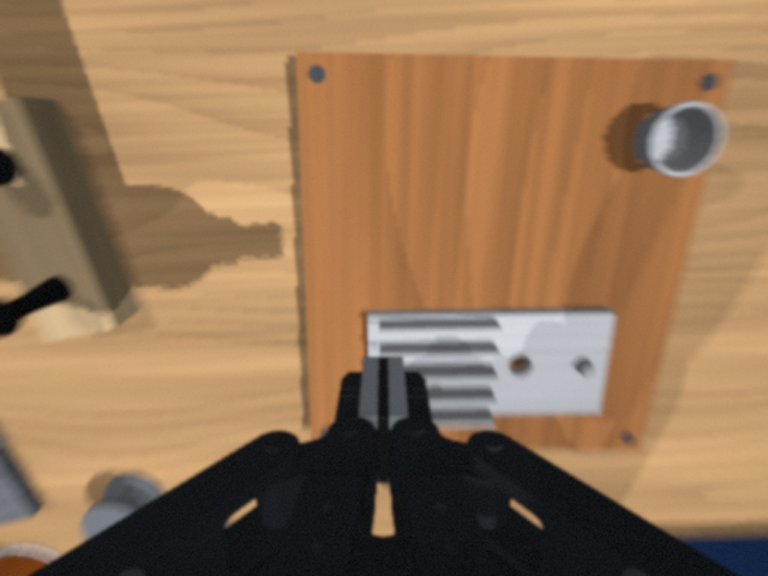

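Run:
```python
from h import *
c=pickle.load(open("w5.pkl","rb"));p=c["pose"]
f=lambda x,y,z:np.round(at(c,(x+.5)/1.5-.5,(y+.5)/1.5-.5,z,p),4)
print("near -y corner",f(297,54,.02),"near +y",f(728,62,.02),"far +y",f(645,451,.02))
print("pivot top",f(581,365,.038),"sinkhole",f(521,364,.03))
j=np.array([.55124,.01755]);a=-.05287;ca,sa=np.cos(a),np.sin(a)
w=lambda x,y:np.round(j+[ca*x-sa*y,sa*x+ca*y],4)
print("pred",w(-.14,-.13),w(-.14,.13),w(.14,.13),w(.06,.068))
im=c["image"][:,:,::-1];cv2.imwrite("pics/w5c.png",cv2.resize(im[195:295,235:435],None,fx=4,fy=4,interpolation=cv2.INTER_CUBIC))
```

```text
near -y corner [ 0.4041 -0.103   0.02  ] near +y [0.4188 0.1573 0.02  ] far +y [0.7034 0.1485 0.02  ]
pivot top [0.6125 0.0807 0.038 ] sinkhole [0.6145 0.0408 0.03  ]
pred [ 0.4046 -0.1049] [0.4183 0.1548] [0.6979 0.14  ] [0.6147 0.0823]
```

View pics/w5c.png

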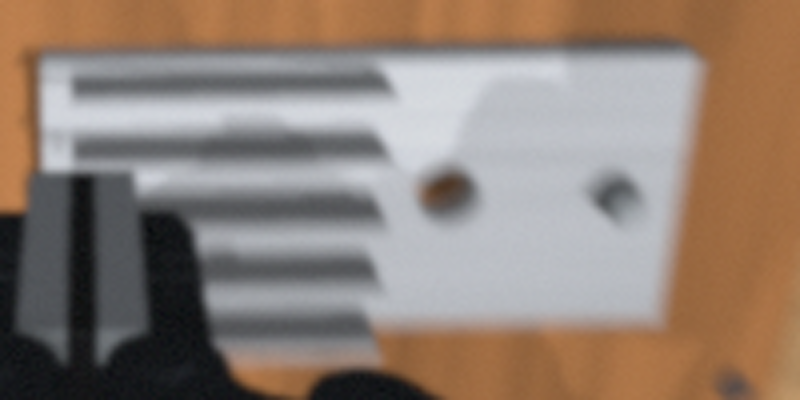

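Call:
send_rows(
  linear=[
    [-1, -4, 0],
    [-2.5, -8.5, 0],
    [-4, -13, 0],
    [-5.2, -17, 0],
    [-6.2, -20.5, 0],
    [-6.9, -22.8, 0],
    [-6.9, -22.8, -2],
    [-6.9, -22.8, -2],
  ],
  turn=[2, 4, 6, 8, 10, 11, 11, 11],
  fingers=70,
)

```text
time_s: 18.2
ee_pos: [0.4609, -0.2833, 0.1706]
eef_rot: [0.238, -3.131, -0.002]
force: [0.1, 0.2, -0.0]
grip_width: 0.0596
```

```bash
python3 snap.py wrist w6; python3 snap.py top t6;  python3 - <<'E'
import cv2,pickle
im=pickle.load(open("t6.pkl","rb"))["image"][:,:,::-1];cv2.imwrite("pics/t6c.png",cv2.resize(im[95:220,185:305],None,fx=4.8,fy=4.8,interpolation=cv2.INTER_CUBIC))
E
```

```text
18.2 [ 0.4609 -0.2833  0.1706] [ 2.3810e-01 -3.1308e+00 -2.4000e-03] [ 0.1   0.25 -0.01] 0.05959809976681688
18.25 [ 0.4616 -0.2834  0.1714] [ 2.3900e-01 -3.1322e+00 -7.0000e-04] [-0.24 -0.21  1.17] 0.05957898692264083
```

View pics/w6.png

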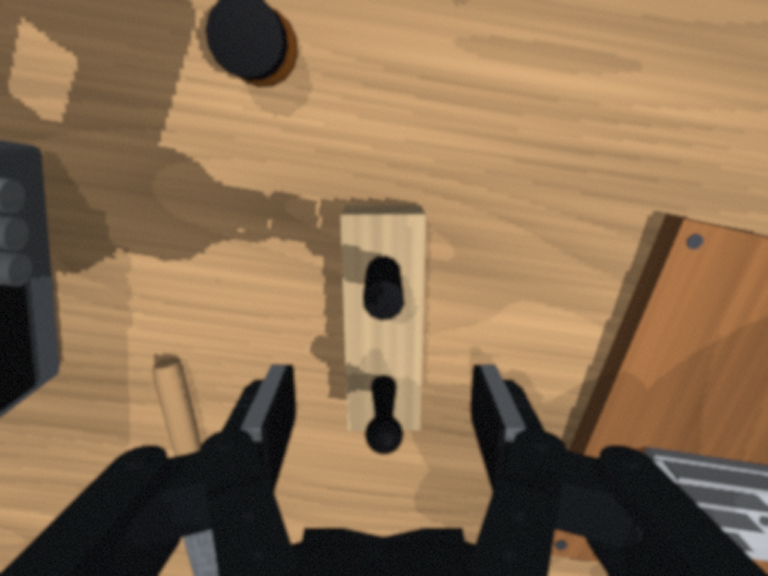

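View pics/t6c.png

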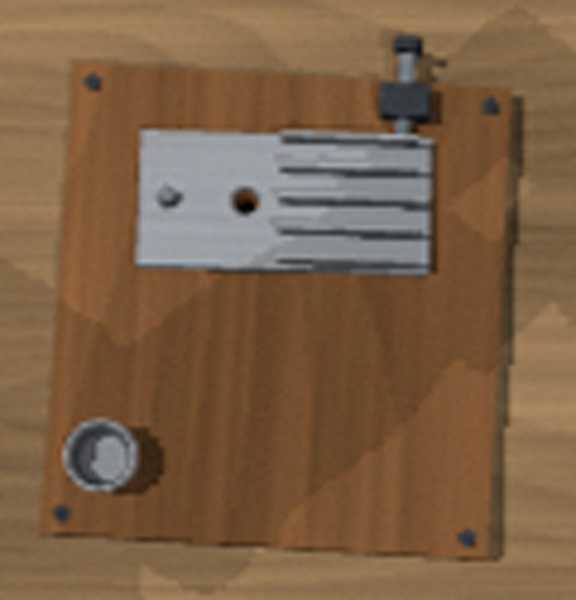

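Run:
```python
from h import *
c=pickle.load(open("w6.pkl","rb"));p=c["pose"]
f=lambda x,y,z:np.round(at(c,(x+.5)/1.5-.5,(y+.5)/1.5-.5,z,p),4)
print("dowel top",f(384,300,.087),"base",f(383,268,.035), "scr ball",f(384,434,.11))
t=pickle.load(open("top.pkl","rb"));s=pickle.load(open("scene.pkl","rb"))
T=lambda x,y:(185+(x+.5)/4.8-.5,95+(y+.5)/4.8-.5)
print("tri dowel top", tri([ray(c,384/1.5-.2,300/1.5-.2,p),ray(t,320+258.5/7-.5,135+376.5/7-.5),ray(s,195+164.5/8-.5,225+90.5/8-.5)]))
print("sinkhole top view",at(t,*T(245,201),.03),"pivot",at(t,*T(169,193),.038))
```

```text
dowel top [ 0.4603 -0.2835  0.087 ] base [ 0.4591 -0.284   0.035 ] scr ball [ 0.5229 -0.274   0.11  ]
tri dowel top [ 0.45992141 -0.28336902  0.09088631]
sinkhole top view [0.61235133 0.03912701 0.03      ] pivot [0.61526275 0.08298101 0.038     ]
```

Call:
send_rows(
  linear=[
    [-0.1, 0, -2],
    [-0.1, 0, -4],
    [-0.1, 0, -6],
    [-0.1, 0, -8],
    [-0.1, 0, -9.5],
    [-0.1, 0, -10.4],
    [-0.1, 0, -10.6],
    [-0.1, 0, -10.6],
  ],
  turn=[0, 0, 0, 0, 0, 0, 0, 0],
)

```text
time_s: 19.3
ee_pos: [0.4614, -0.2838, 0.0657]
eef_rot: [-0.239, 3.132, -0.001]
force: [0.3, 0.9, 1.2]
grip_width: 0.0598
```

Call:
send_rows(
  linear=[
    [0, 0, 0],
    [0, 0, 0],
    [0, 0, 0],
    [0, 0, 0],
    [0, 0, 0],
    [0, 0, 0],
    [0, 0, 0],
    [0, 0, 0],
  ],
  turn=[0, 0, 0, 0, 0, 0, 0, 0],
  fingers=10,
  force=30,
)

```text
time_s: 20.3
ee_pos: [0.4613, -0.2837, 0.0657]
eef_rot: [-0.239, 3.132, -0.0]
force: [-0.6, 0.3, 6.0]
grip_width: 0.0212
```

```bash
python3 snap.py wrist w7
```

```text
20.3 [ 0.4613 -0.2837  0.0657] [-2.3940e-01  3.1319e+00 -5.0000e-04] [-0.59  0.31  6.03] 0.0212096150944272
```

View pics/w7.png

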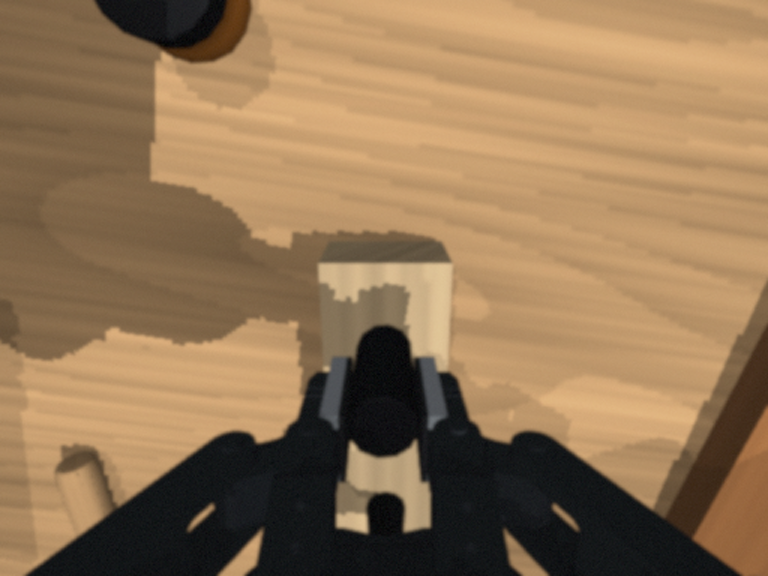

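Call:
send_rows(
  linear=[
    [0, 0, 0.5],
    [0, 0, 1.5],
    [0, 0, 3],
    [0, 0, 5],
    [0, 0, 8],
    [1, 2, 11],
    [3, 6, 11],
    [5, 11, 11],
  ],
  turn=[0, 0, 0, 0, 0, -5, -14, -24],
)

```text
time_s: 21.35
ee_pos: [0.5119, -0.1732, 0.177]
eef_rot: [0.429, 3.109, -0.001]
force: [-0.3, 0.6, -0.5]
grip_width: 0.0209
```

Call:
send_rows(
  linear=[
    [2, 4, 0],
    [4, 8, 0],
    [6, 12, 0],
    [8, 16, 0],
    [9.2, 19, 0],
    [10, 21, 0],
    [10, 21.1, 0],
    [10, 21.1, 0],
  ],
  turn=[-10, -20, -30, -40, -50, -60, -70, -78],
)

```text
time_s: 22.35
ee_pos: [0.6112, 0.0379, 0.1762]
eef_rot: [2.288, 2.153, 0.001]
force: [0.0, 0.3, -0.7]
grip_width: 0.021
```

Call:
send_rows(
  linear=[
    [0, 0, -1],
    [0, 0, -2],
    [0, 0, -3],
    [0, 0, -4],
    [0, 0, -4.5],
    [0, 0, -4.5],
    [0, 0, -4.5],
    [0, 0, -4.5],
  ],
  turn=[0, 0, 0, 0, 0, 0, 0, 0],
)

```text
time_s: 23.35
ee_pos: [0.6113, 0.0374, 0.1308]
eef_rot: [2.283, 2.157, 0.001]
force: [0.5, -0.2, -1.1]
grip_width: 0.0207
```

```bash
python3 snap.py wrist w8; python3 snap.py scene s8; python3 snap.py top t8
python3 - <<'E'
import cv2,pickle
im=pickle.load(open("s8.pkl","rb"))["image"][:,:,::-1];cv2.imwrite("pics/s8c.png",cv2.resize(im[130:255,225:355],None,fx=5,fy=5,interpolation=cv2.INTER_CUBIC))
E
```

```text
23.35 [0.6113 0.0374 0.1308] [2.2832e+00 2.1569e+00 1.1000e-03] [ 0.49 -0.19 -1.09] 0.020735220885660006
23.4 [0.6113 0.0374 0.1307] [2.2833e+00 2.1570e+00 1.0000e-03] [ 0.76 -0.09  0.22] 0.021519463463837384
23.45 [0.6113 0.0374 0.1307] [2.2833e+00 2.1571e+00 9.0000e-04] [ 0.07 -0.78 -1.11] 0.021031480713103384
```

View pics/w8.png

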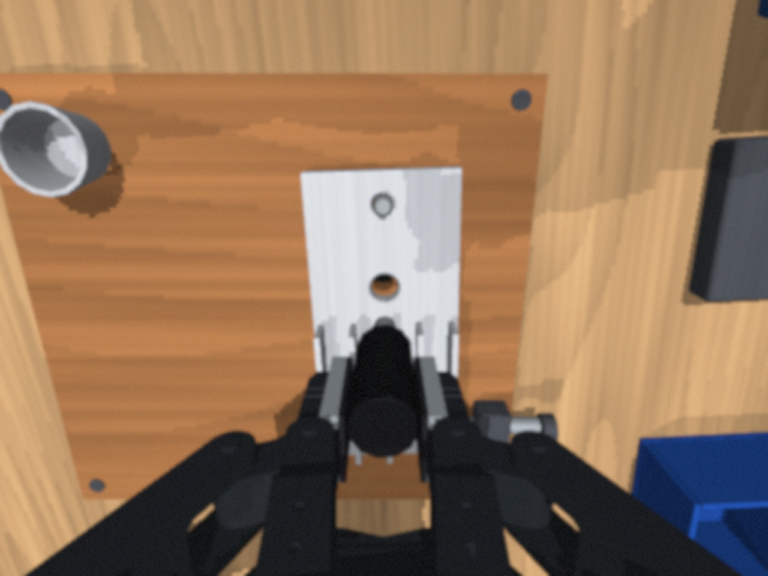

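View pics/s8c.png

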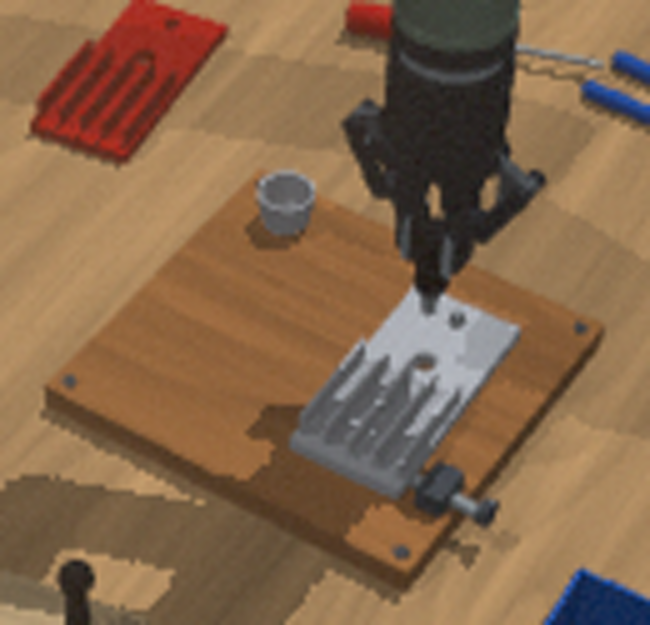

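Run:
```python
from h import *
c=pickle.load(open("w8.pkl","rb"));im=c["image"][:,:,::-1]
cv2.imwrite("pics/w8c.png",cv2.resize(im[105:305,190:320],None,fx=4,fy=4,interpolation=cv2.INTER_CUBIC)[:600*4//4+200])
cv2.imwrite("pics/w8d.png",cv2.resize(im[170:230,220:300],None,fx=9,fy=9,interpolation=cv2.INTER_CUBIC))
t=pickle.load(open("t8.pkl","rb"))["image"][:,:,::-1];cv2.imwrite("pics/t8c.png",cv2.resize(t[95:220,185:305],None,fx=4.8,fy=4.8,interpolation=cv2.INTER_CUBIC))
```

```text
(no output)
```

View pics/w8d.png

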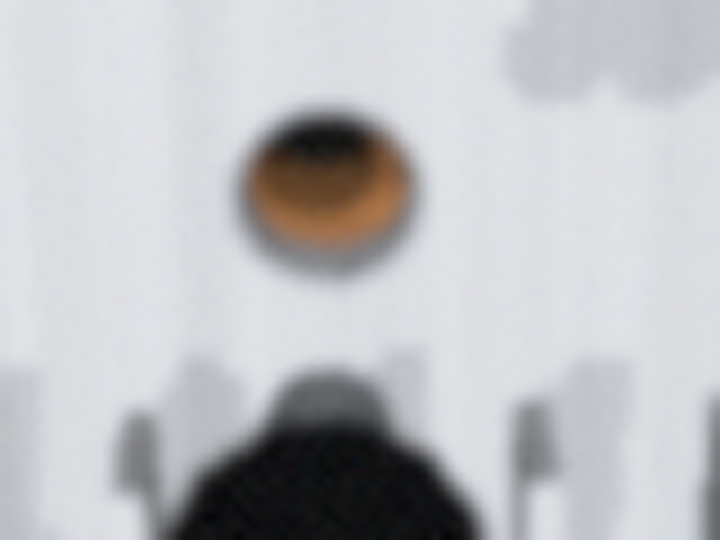

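View pics/w8c.png

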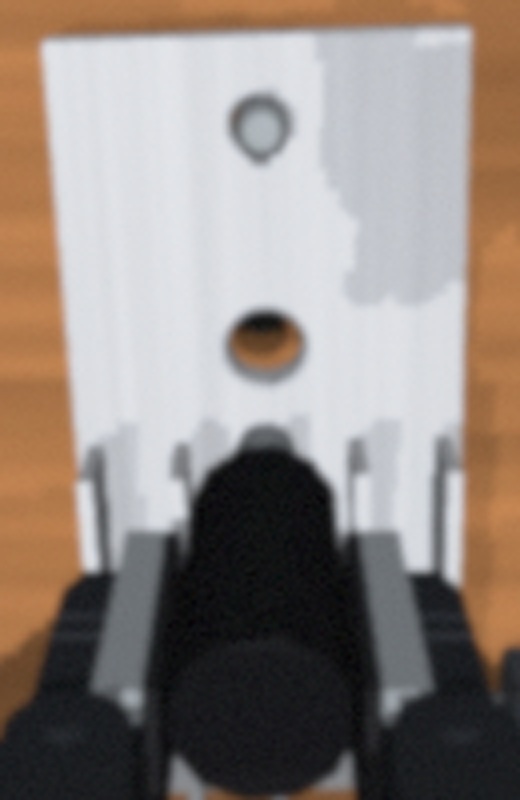

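Run:
```python
from h import *
c=pickle.load(open("w8.pkl","rb"));p=c["pose"]
D=lambda x,y:(220+(x+.5)/9-.5,170+(y+.5)/9-.5)
C=lambda x,y:(190+(x+.5)/4-.5,105+(y+.5)/4-.5)
piv=at(c,*C(262,131),.038,p);print("pivot",piv,"sinkhole",at(c,*D(328,192),.03,p))
print("foot-low edge: dowel axis from handle top: ",at(c,*C(262,716),.1308+.0217,p), "TCP",p[0])
print("foot front edge @z .0765", at(c,*D(332,372),.0765,p))
a=-.053;h=piv[:2]+[np.sin(a)*.045,-np.cos(a)*.045];print("hole from pivot",h)
im=cv2.resize(c["image"][170:230,220:300,::-1],None,fx=9,fy=9,interpolation=cv2.INTER_CUBIC)
def circ(x,y,z,r,col):
    th=np.linspace(0,2*np.pi,60);P=np.c_[x+r*np.cos(th),y+r*np.sin(th),0*th+z]
    q=(proj(c,P,p)-[220,170]+.5)*9-.5;cv2.polylines(im,[np.int32(q)],True,col,1)
sh=at(c,*D(328,192),.03,p);circ(sh[0],sh[1],.03,.008,(255,0,0))
circ(h[0],h[1],.02,.00725,(0,255,0));circ(h[0],h[1],.0185,.00575,(0,0,255))
cv2.imwrite("pics/w8o.png",im)
```

```text
pivot [0.6145857  0.08328284 0.038     ] sinkhole [0.61276277 0.03873913 0.03      ]
foot-low edge: dowel axis from handle top:  [0.61185288 0.03861306 0.1525    ] TCP [0.61133707 0.03739196 0.13076616]
foot front edge @z .0765 [0.61297379 0.04075613 0.0765    ]
hole from pivot [0.61220181 0.03834603]
```

View pics/w8o.png

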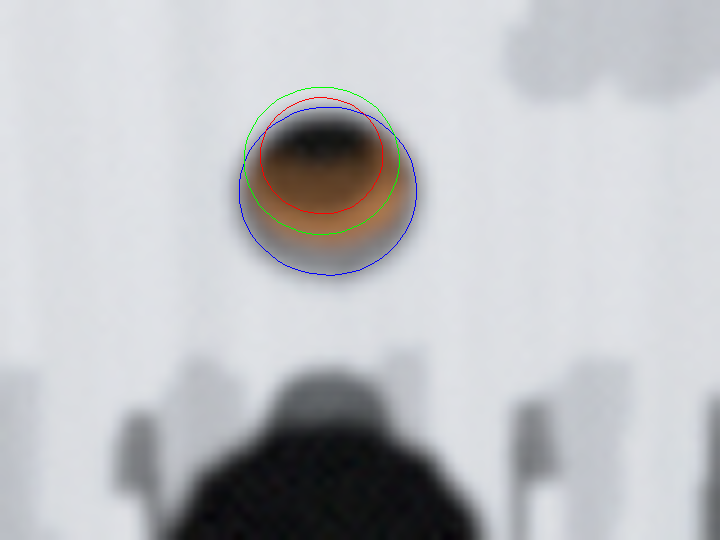

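Run:
```python
from h import *
c=pickle.load(open("w8.pkl","rb"));p=c["pose"]
im=cv2.resize(c["image"][185:305,200:310,::-1],None,fx=6,fy=6,interpolation=cv2.INTER_CUBIC)
im=np.clip(im.astype(float)*2.0,0,255).astype(np.uint8)
def circ(x,y,z,r,col):
    th=np.linspace(0,2*np.pi,60);P=np.c_[x+r*np.cos(th),y+r*np.sin(th),0*th+z]
    q=(proj(c,P,p)-[200,185]+.5)*6-.5;cv2.polylines(im,[np.int32(q)],True,col,1)
z0=.1308-.0547
X,Y=.6122,.0383
circ(X,Y,z0,.004,(255,0,0));circ(X,Y,z0+.001,.005,(255,255,0));circ(X,Y,z0+.024,.011,(0,255,0));circ(X,Y,z0+.076,.011,(0,0,255))
cv2.imwrite("pics/w8p.png",im)
```

```text
(no output)
```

View pics/w8p.png

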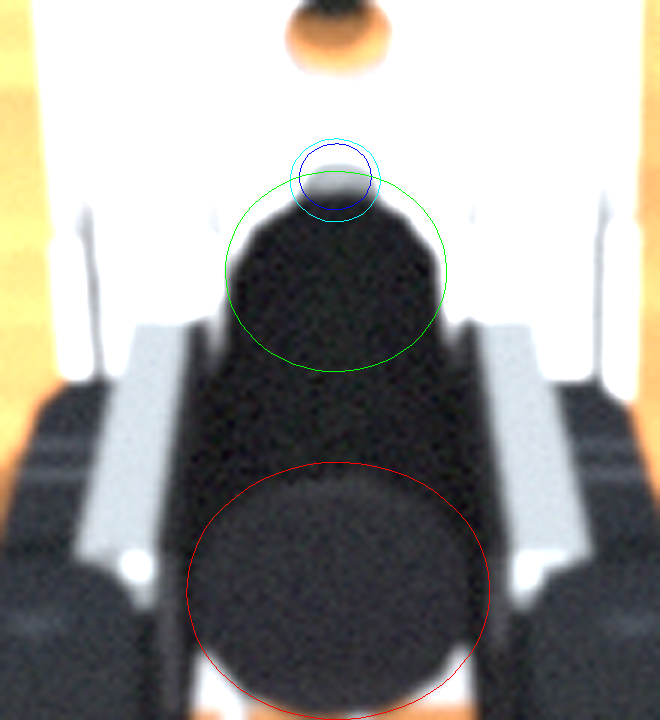

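Run:
```python
from h import *
from scipy.optimize import least_squares
c=pickle.load(open("w8.pkl","rb"));p=c["pose"]
th=np.linspace(0,2*np.pi,181)
def cpx(X,Y,z0,h,r,a,b):
    P=np.c_[X+r*np.cos(th)+b*h,Y+r*np.sin(th)+a*h,0*th+z0+h]
    return (proj(c,P,p)-[200,185]+.5)*6-.5
def f(v,free=True):
    X,Y,z0,a,b=v
    t=cpx(X,Y,z0,.076,.011,a,b);g=cpx(X,Y,z0,.024,.011,a,b);s=cpx(X,Y,z0,.001,.005,a,b)
    return np.array([t[:,1].max()-715,t[:,1].min()-473,t[:,0].min()-192,t[:,0].max()-485,
      g[:,1].min()-190,g[:,0].min()-228,g[:,0].max()-441,s[:,1].min()-163,(s[:,0].min()+s[:,0].max())/2-338,
      ])
v=[.6122,.0383,.076,0,0]
o=least_squares(f,v,x_scale=[.001,.001,.001,.01,.01]);print(o.x,np.round(o.fun))
o=least_squares(lambda w:f([w[0],w[1],w[2],0,0]),v[:3],x_scale=.001);print(o.x,np.round(o.fun))
o=least_squares(lambda w:f([w[0],w[1],.0761,w[2],w[3]]),[.6122,.0383,0,0],x_scale=[.001,.001,.01,.01]);print(o.x,np.round(o.fun))
```

```text
[6.11950138e-01 3.35507995e-02 7.10974365e-02 1.20011069e-02
 6.01142454e-04] [ 2. -2.  1. -2.  3.  1.  2. -2. -2.]
[0.61193565 0.03326525 0.06958321] [ 1.  1.  3. -4.  2.  2.  1. -5. -3.]
[0.61204438 0.03545084 0.03344276 0.00171363] [ 8. -7. -5.  5.  1. -2.  6. -0. -2.]
```

Call:
send_rows(
  linear=[
    [0.05, 0, -0.8],
    [0.05, 0, -1.6],
    [0.05, 0, -2.4],
    [0.05, 0, -3.0],
    [0.05, 0, -3.1],
    [0.05, 0, -3.1],
    [0.05, 0, -3.1],
    [0.05, 0, -3.1],
  ],
  turn=[0, 0, 0, 0, 0, 0, 0, 0],
)

```text
time_s: 24.5
ee_pos: [0.6118, 0.0374, 0.0996]
eef_rot: [2.283, 2.157, 0.001]
force: [0.8, -0.0, -0.7]
grip_width: 0.0211
```

```bash
python3 snap.py wrist w9; python3 snap.py scene s9
python3 - <<'E'
from h import *
im=pickle.load(open("s9.pkl","rb"))["image"][:,:,::-1];cv2.imwrite("pics/s9c.png",cv2.resize(im[150:230,265:345],None,fx=8,fy=8,interpolation=cv2.INTER_CUBIC)[:600])
im=pickle.load(open("w9.pkl","rb"))["image"][:,:,::-1]
im=cv2.resize(im[130:250,200:310],None,fx=5,fy=5,interpolation=cv2.INTER_CUBIC);cv2.imwrite("pics/w9c.png",np.clip(im*1.3,0,255).astype(np.uint8))
E
```

```text
24.5 [0.6118 0.0374 0.0996] [2.2834e+00 2.1571e+00 8.0000e-04] [ 0.77 -0.01 -0.67] 0.021128372422254044
24.55 [0.6117 0.0373 0.0996] [2.2835e+00 2.1571e+00 6.0000e-04] [-0.48 -0.94 -0.28] 0.021102380091776275
```

View pics/w9c.png

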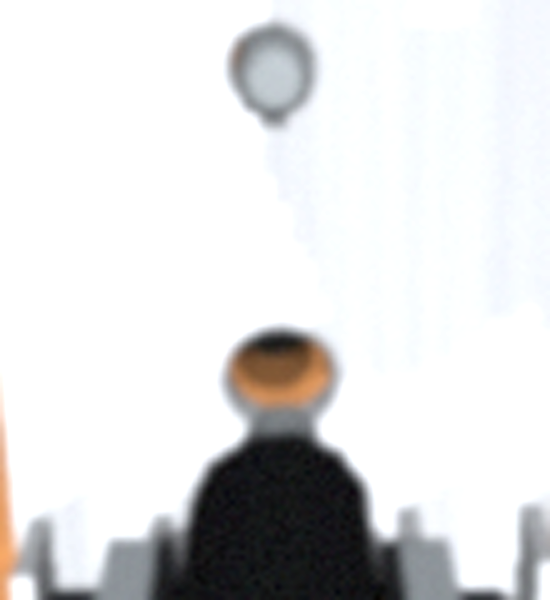

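View pics/s9c.png

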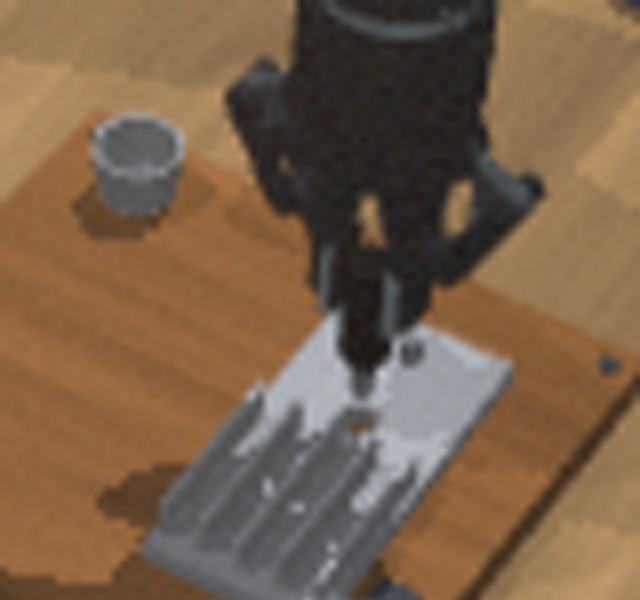

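Run:
```python
from h import *
c=pickle.load(open("w9.pkl","rb"));p=c["pose"];s=pickle.load(open("s9.pkl","rb"))
im=cv2.resize(c["image"][130:250,200:310,::-1],None,fx=7,fy=7,interpolation=cv2.INTER_CUBIC)[180*0+150:]
im=np.clip(im*1.1,0,255).astype(np.uint8)
si=cv2.resize(s["image"][180:230,280:340,::-1],None,fx=12,fy=12,interpolation=cv2.INTER_CUBIC)
th=np.linspace(0,2*np.pi,60)
def circ(x,y,z,r,col):
    P=np.c_[x+r*np.cos(th),y+r*np.sin(th),0*th+z]
    q=(proj(c,P,p)-[200,130]+.5)*7-.5-[0,150];cv2.polylines(im,[np.int32(q)],True,col,1)
    q=(proj(s,P)-[280,180]+.5)*12-.5;cv2.polylines(si,[np.int32(q)],True,col,1)
X,Y=.6122,.0383
circ(X,Y,.0185,.00575,(0,0,255));circ(X,Y,.02,.00725,(0,255,0))
X,Y=.6118,.0374+.0012;z0=.0996-.0547
circ(X,Y,z0,.004,(255,0,0));circ(X,Y,z0+.001,.005,(255,0,255));circ(X,Y,z0+.024,.011,(255,0,0))
cv2.imwrite("pics/w9o.png",im[:600]);cv2.imwrite("pics/s9o.png",si)
```

```text
(no output)
```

View pics/w9o.png

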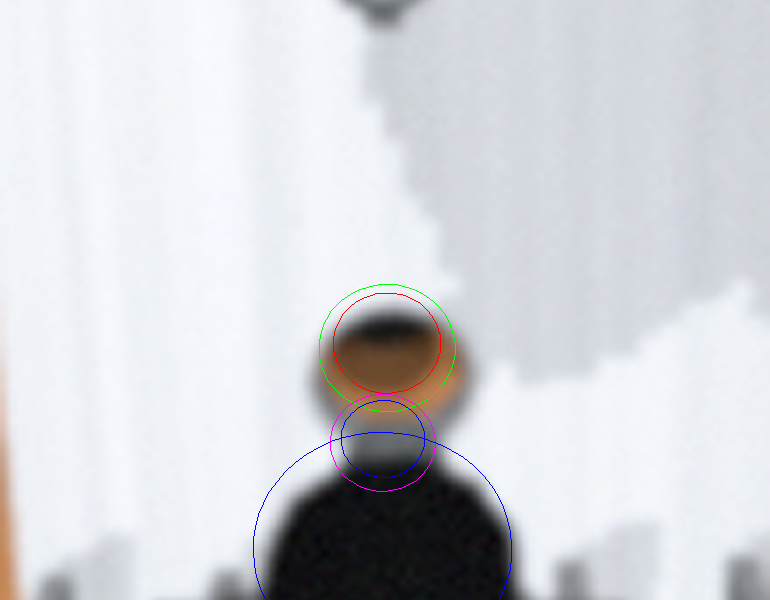

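View pics/s9o.png

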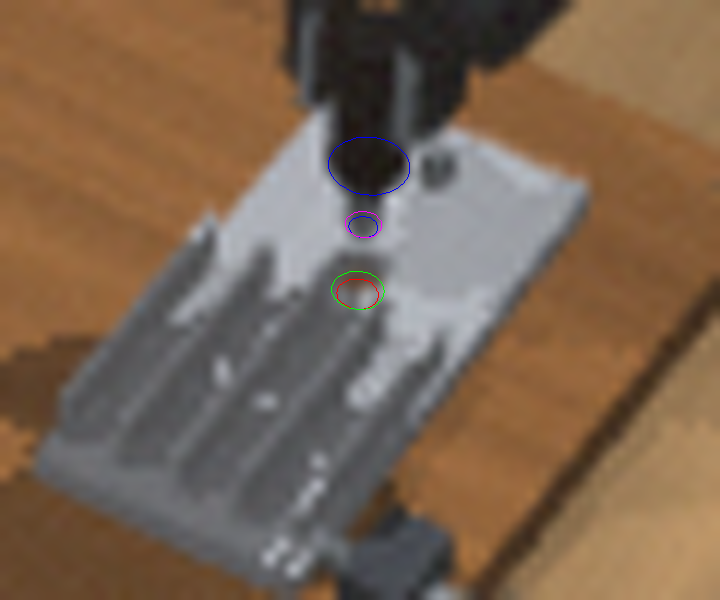

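Call:
send_rows(
  linear=[
    [0, 0.1, -0.3],
    [0, 0.1, -0.6],
    [0, 0.1, -0.9],
    [0, 0.1, -1.1],
    [0, 0.1, -1.1],
    [0, 0.1, -1.1],
    [0, 0.1, -1.1],
    [0, 0.1, -1.1],
  ],
  turn=[0, 0, 0, 0, 0, 0, 0, 0],
)

```text
time_s: 25.6
ee_pos: [0.6116, 0.0384, 0.0884]
eef_rot: [2.284, 2.157, 0.0]
force: [0.2, -0.7, -0.3]
grip_width: 0.0212
```

```bash
python3 snap.py wrist w10
cat > ov.py <<'E'
from h import *
import sys
tag,X,Y=sys.argv[1],float(sys.argv[2]),float(sys.argv[3])
c=pickle.load(open(tag+".pkl","rb"));p=c["pose"]
u0,v0=205,170;k=8
im=cv2.resize(c["image"][v0:v0+75,u0:u0+95,::-1],None,fx=k,fy=k,interpolation=cv2.INTER_CUBIC)
im=np.clip(im*1.15,0,255).astype(np.uint8);raw=im.copy()
th=np.linspace(0,2*np.pi,60)
def circ(x,y,z,r,col):
    P=np.c_[x+r*np.cos(th),y+r*np.sin(th),0*th+z]
    q=(proj(c,P,p)-[u0,v0]+.5)*k-.5;cv2.polylines(im,[np.int32(q)],True,col,1)
circ(.6128,.0387,.03,.008,(255,255,0))
circ(.6122,.0383,.0185,.00575,(0,0,255));circ(.6122,.0383,.02,.00725,(0,255,0))
z0=p[0][2]-.0547
circ(X,Y,z0,.004,(255,0,0));circ(X,Y,z0+.001,.005,(255,0,255));circ(X,Y,z0+.024,.011,(255,0,0))
cv2.imwrite(f"pics/{tag}o.png",im);cv2.imwrite(f"pics/{tag}r.png",raw)
E
python3 ov.py w10 .6118 .0396
```

```text
25.6 [0.6116 0.0384 0.0884] [2.2836e+00 2.1572e+00 3.0000e-04] [ 0.18 -0.67 -0.29] 0.02119957933344871
```

View pics/w10o.png

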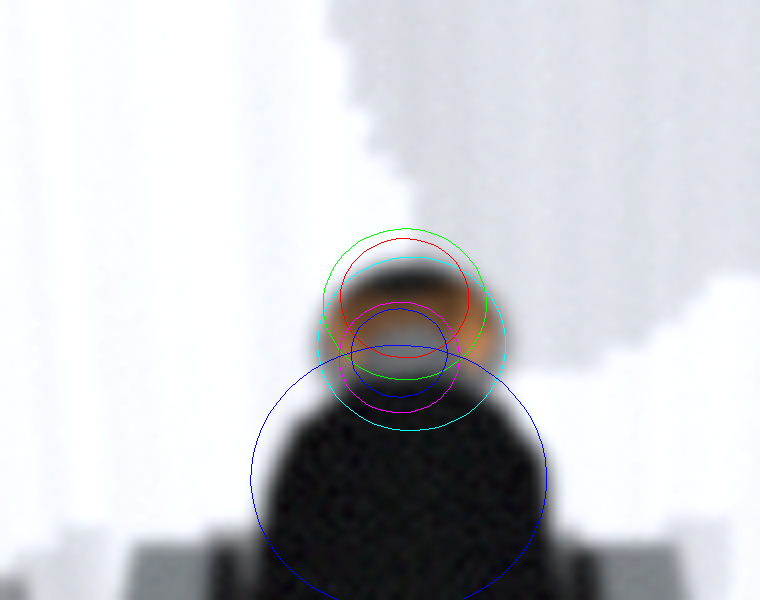

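View pics/w10r.png

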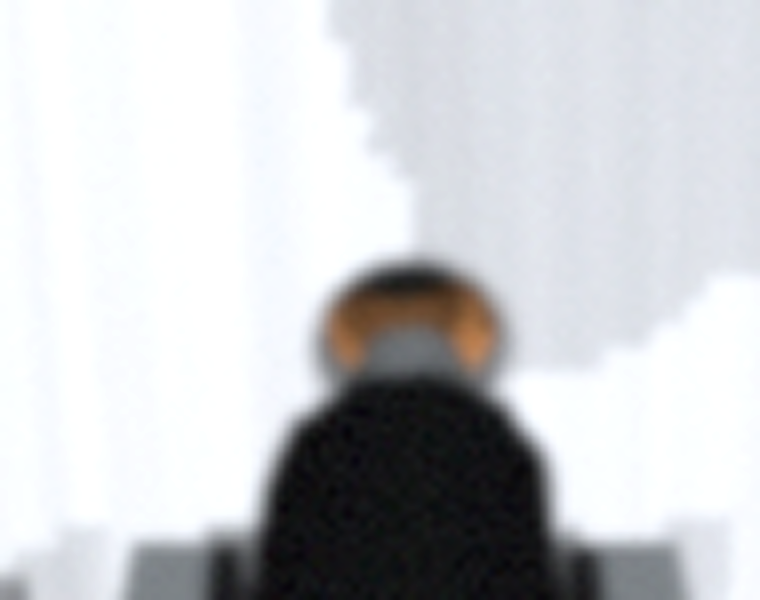

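Call:
send_rows(
  linear=[
    [0, 0, -0.15],
    [0, 0, -0.3],
    [0, 0, -0.45],
    [0, 0, -0.6],
    [0, 0, -0.75],
    [0, 0, -0.9],
    [0, 0, -1.0],
    [0, 0, -1.0],
  ],
  turn=[0, 0, 0, 0, 0, 0, 0, 0],
)

```text
time_s: 26.65
ee_pos: [0.6115, 0.0384, 0.0782]
eef_rot: [-2.284, -2.157, 0.0]
force: [0.2, 1.4, -0.7]
grip_width: 0.0212
```

```bash
python3 snap.py wrist w11;python3 ov.py w11 .6122 .0396
```

```text
26.65 [0.6115 0.0384 0.0782] [-2.2837e+00 -2.1573e+00  1.0000e-04] [ 0.15  1.43 -0.74] 0.021183389180431274
```

View pics/w11r.png

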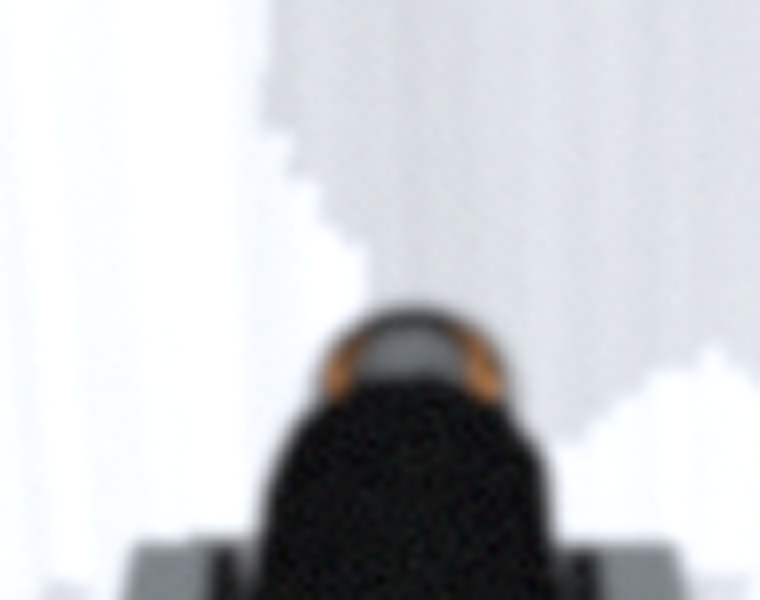

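Call:
send_rows(
  linear=[
    [0, 0, -0.1],
    [0, 0, -0.2],
    [0, 0, -0.3],
    [0, 0, -0.4],
    [0, 0, -0.5],
    [0, 0, -0.6],
    [0, 0, -0.6],
    [0, 0, -0.6],
  ],
  turn=[0, 0, 0, 0, 0, 0, 0, 0],
)

```text
time_s: 27.7
ee_pos: [0.6116, 0.0384, 0.0724]
eef_rot: [2.284, 2.157, 0.0]
force: [-0.8, -1.1, -0.9]
grip_width: 0.0208
```

Call:
send_rows(
  linear=[
    [0, 0, -0.1],
    [0, 0, -0.2],
    [0, 0, -0.3],
    [0, 0, -0.4],
    [0, 0, -0.5],
    [0, 0, -0.6],
    [0, 0, -0.6],
    [0, 0, -0.6],
  ],
  turn=[0, 0, 0, 0, 0, 0, 0, 0],
)

```text
time_s: 28.7
ee_pos: [0.6115, 0.0384, 0.0663]
eef_rot: [-2.284, -2.157, 0.0]
force: [-0.5, -0.4, -1.0]
grip_width: 0.0209
```

Call:
send_rows(
  linear=[
    [0, 0, -0.1],
    [0, 0, -0.2],
    [0, 0, -0.3],
    [0, 0, -0.4],
    [0, 0, -0.4],
    [0, 0, -0.4],
    [0, 0, -0.4],
    [0, 0, -0.4],
  ],
  turn=[0, 0, 0, 0, 0, 0, 0, 0],
)

```text
time_s: 29.7
ee_pos: [0.6115, 0.0384, 0.0623]
eef_rot: [-2.284, -2.157, -0.0]
force: [0.1, -0.7, 0.3]
grip_width: 0.021
```

Call:
send_rows(
  linear=[
    [0, 0, -0.05],
    [0, 0, -0.1],
    [0, 0, -0.14],
    [0, 0, -0.14],
    [0, 0, -0.14],
    [0, 0, -0.14],
    [0, 0, -0.14],
    [0, 0, -0.14],
  ],
  turn=[0, 0, 0, 0, 0, 0, 0, 0],
)

```text
time_s: 30.7
ee_pos: [0.6115, 0.0384, 0.0609]
eef_rot: [-2.284, -2.157, 0.0]
force: [0.4, -0.6, -0.3]
grip_width: 0.0212
```

Call:
send_rows(
  linear=[
    [0, 0, -0.03],
    [0, 0, -0.06],
    [0, 0, -0.08],
    [0, 0, -0.08],
    [0, 0, -0.08],
    [0, 0, -0.08],
    [0, 0, -0.08],
    [0, 0, -0.08],
  ],
  turn=[0, 0, 0, 0, 0, 0, 0, 0],
)

```text
time_s: 31.7
ee_pos: [0.6116, 0.0384, 0.0607]
eef_rot: [2.284, 2.157, 0.001]
force: [-1.6, 0.2, 6.5]
grip_width: 0.0213
```

Call:
send_rows(
  linear=[
    [0, 0, 0],
    [0, 0, 0],
    [0, 0, 0],
    [0, 0, 0],
    [0, 0, 0],
    [0, 0, 0],
    [0, 0, 0],
    [0, 0, 0],
  ],
  turn=[0, 0, 0, 0, 0, 0, 0, 0],
  fingers=55,
)

```text
time_s: 32.7
ee_pos: [0.6116, 0.0384, 0.0601]
eef_rot: [2.284, 2.157, 0.0]
force: [0.0, 0.8, 0.3]
grip_width: 0.0468
```

```bash
python3 snap.py wrist w12
```

```text
32.7 [0.6116 0.0384 0.0601] [2.2837e+00 2.1573e+00 1.0000e-04] [0.02 0.83 0.34] 0.04680856909563411
```

View pics/w12.png

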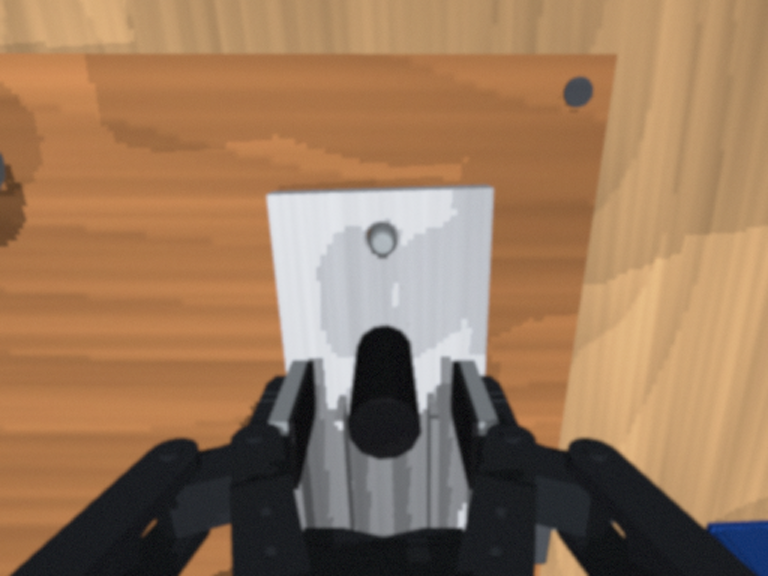

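Released, with the pin upright on the plate. Retreat up and back for a clear view.

Call:
send_rows(
  linear=[
    [0, 0, 0.5],
    [0, 0, 2],
    [0, 0, 5],
    [0, 0, 9],
    [0, 0, 14],
    [-3, -3, 16],
    [-8, -8, 16],
    [-13, -13, 16],
  ],
  turn=[0, 0, 0, 0, 0, 0, 0, 0],
)

```text
time_s: 33.75
ee_pos: [0.4923, -0.081, 0.2217]
eef_rot: [2.281, 2.157, 0.002]
force: [-0.3, -1.4, 0.8]
grip_width: 0.0472
```

Call:
send_rows(
  linear=[
    [-3, -3, 0],
    [-6, -6, 0],
    [-10, -9, 0],
    [-14, -12, 0],
    [-17, -14, 0],
    [-17, -14, 0],
    [-17, -14, 0],
    [-17, -14, 0],
  ],
  turn=[0, 0, 0, 0, 0, 0, 0, 0],
)

```text
time_s: 34.75
ee_pos: [0.3241, -0.2196, 0.2204]
eef_rot: [2.282, 2.158, 0.001]
force: [0.5, 0.6, 0.1]
grip_width: 0.0467
```

```bash
python3 snap.py top t13; python3 snap.py scene s13
python3 - <<'E'
from h import *
c=pickle.load(open("t13.pkl","rb"));s=pickle.load(open("s13.pkl","rb"))
a=cv2.resize(c["image"][95:220,185:305,::-1],(384,400),interpolation=cv2.INTER_CUBIC);b=cv2.resize(s["image"][155:255,225:325,::-1],(400,400),interpolation=cv2.INTER_CUBIC)
cv2.imwrite("pics/f13.png",np.hstack([a,b]))
E
```

```text
34.75 [ 0.3241 -0.2196  0.2204] [2.2818e+00 2.1584e+00 7.0000e-04] [0.46 0.61 0.06] 0.04672341556154701
34.8 [ 0.324  -0.2196  0.2203] [2.2818e+00 2.1589e+00 5.0000e-04] [ 0.52 -0.36  0.11] 0.04663147525846114
```

View pics/f13.png

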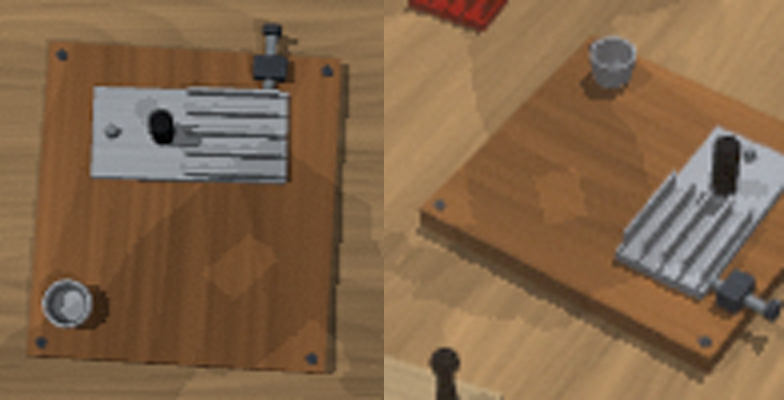

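View pics/t13.png

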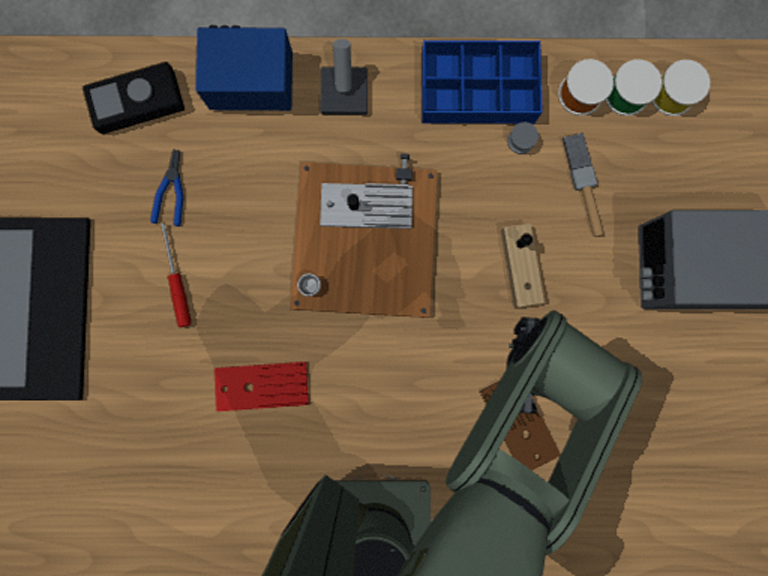

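Run:
```python
from h import *
a=pickle.load(open("t6.pkl","rb"))["image"];b=pickle.load(open("t13.pkl","rb"))["image"]
f=lambda i:cv2.resize(i[110:160,205:290,::-1],None,fx=7,fy=6,interpolation=cv2.INTER_CUBIC)
cv2.imwrite("pics/cmp.png",np.vstack([f(a)[:300],f(b)[:300]]))
```

```text
(no output)
```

View pics/cmp.png

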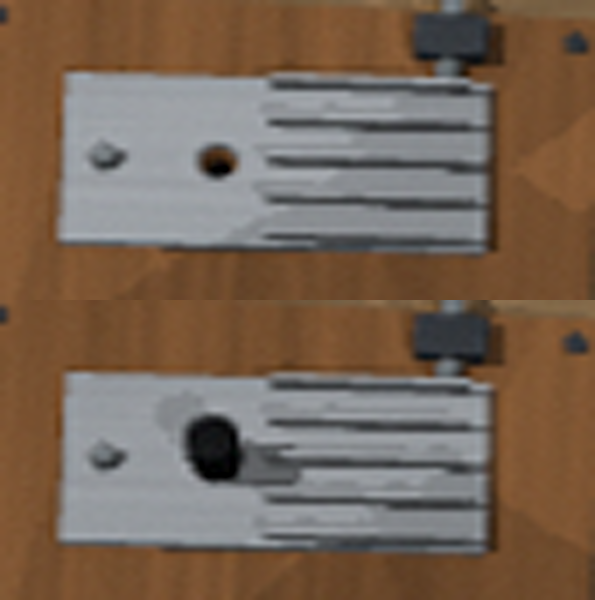

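The heat sink has not moved and is still against the screw; the pin is home, so I'm handing in.

```bash
python3 -c "
from workcell import *
print(sign_off())"
```

```text
the job is handed in; nothing more can be done
None
```

I swung the heat sink onto the stop screw, put the retaining pin in the jig through its larger hole, let go, and handed the job in at about 35 s of the 72 s.

- **Push:** I pushed near the free corner with the closed fingertips. The wrist force reached about 8 N and I held it for a little over a second. The highest reading I took was about 8.5 N.
- **Pin:** I took the straight-handled pin from the rack and lowered it into the jig hole with no side contact felt. Contact came at a tool height of 60.7 mm with 6.5 N, which matches the expected fully-home height, and then I released it.

**Last checks:**
- The top view shows the heat sink unmoved since the push, still touching the screw tip and on its pivot.
- The pin stands upright on the plate.
- The scriber and the other bench items are where they were.
- The gripper was clear of everything.

**Disagreements:**
- The wrist camera placed the pin's foot 1 to 2 mm away from where the rack measurement put it. I took a middle value and checked it in a closer picture before inserting.
- The scene camera was about 2 to 3 mm off at the hole, so I used it only as a coarse check.
- While pushing, the tool also read about 4 N upward, probably friction at the plate's edge. That would press the heat sink down rather than lift it.

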